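Put a glued sanding block under the dead-weight press

ROBOT

A 6-joint arm with a two-finger parallel gripper is mounted at the origin on a cart in front of the work surface, level with it; the furniture and walls round the work are solid. World frame = base frame: x ahead of the robot, y to its left, z up, the work surface at z = 0. Lengths are in m, angles in rad, forces in N, time in s.
With the tool pointing down it reaches from about 0.225 to 0.875 m from the base axis. Payload 3.4 kg.
Tool frame: the origin (TCP) lies at the very end of the fingers, on their centre line; the grasp point (between the pads) lies 19 mm behind it; z points along the fingers, y is the direction in which the jaws open and shut (so a half turn about z gives the same grasp; the last joint's range is limited). The gripper opens to 85 mm and grips with 20 to 120 N. Pads are 22 mm wide; open, the fingers measure 114 mm over their backs; the gripper's body (76 mm by 85 mm) begins 54 mm behind the grasp point. The pads swing forward as they close: fully open they stand 13 mm farther back than shut.
Start: joints at [0.988, 0.276, 1.505, -0, 1.361, -0.121], TCP at [0.256, 0.515, 0.195] pointing down, gripper open.
Joint ranges: [-2.89, 2.89], [-0.75, 2.08], [0.22, 2.7], [-1.18, 4.32], [0.11, 2.71], [-2.7, 2.7]. Speed limits (rad/s): [2.57, 2.57, 3.14, 3.14, 3.14, 3.14].

INTERFACE

Orientations are given as a unit quaternion [w, x, y, z].
In Python, from rig import get_state, get_image, camera_model, sign_off gives the robot as it stands. The module is installed in compiled form; this text tells all that it offers.
- The arm moves only by the tool drive_tool, never from a script. Its argument "motion" is text: rows parted by semicolons, each of 7 numbers parted by spaces: the turn, a rotation vector about the tool's x, y, z in degrees, then the shift along the tool's x, y, z in m, then the opening in per cent of the stroke, from 0 (shut) to 100 (fully open). In form: wx wy wz tx ty tz hand; .... A call has 1 to 12 rows; each row shifts and turns the pose as measured when the row begins, along the tool's axes as they then stand; what a row does not reach is not made up. A row lasts 1/8 s, in which the tool goes at most 62.5 mm and 10.7 degrees, less where a joint would pass 70% of its speed; a pose out of reach is approached as far as the arm can. A call is refused whole if a number of a shift passes 0.0625 or a number of a turn 10.7, either way. A call with a gripper value outside its range is refused whole. The fingers move at their own pace and stop on an object; "newtons" is the grip in N (left out, the last holds). Time passes only in rows, so rows that do not move let the fingers close. It gives the time, the measured TCP pose, the force and the opening at its end, in the units of the state.
- get_state(): the state, without advancing time (a new reading comes with each control period).
- get_image(name): name is "scene" or "side" or "wrist"; returns (picture, depth): 400x640x3 uint8, red, green, blue; 400x640 float32, m along the optical axis (not along the pixel's ray), 0 where there is no reading.
- camera_model(name): a dict with "camera_matrix" (3x3 intrinsics, pixels), "cam_to_world" (4x4, takes a point from camera to world coordinates); the wrist camera has in their place "T_tool_cam" (4x4, takes a point from camera to tool coordinates, whose origin is the TCP and whose axes are the flange's). Camera axes: x right, y up, looking along -z (the intrinsics and any distortion apply to the point x, -y, -z); pixel columns grow to the right and rows downward; lengths in m; the calibration is good to about 2 mm. A picture is of the moment at which its call begins: read the wrist's pose just before it. camera_model takes no time and is no camera call.
- sign_off(): hands the job in, once; it reports no verdict.
The state is a dict: "clock": time; "qpos": joint angles; "qd": joint speeds; "effort": joint torques, N m; "position": TCP position; "ee_rot": TCP orientation; "contact_force": force on the tool from outside, world axes, zero at the start; "moment": the same for the moment, N m; "width": finger opening in m.
Only numpy, scipy, OpenCV 4.12 (cv2) and the standard library are available. Lean on these libraries where they do the work, as an engineer would, in place of code of your own. Each camera call takes 0.05 s, during which the arm holds its last target.

TASK

The paper on the sanding block has just been glued and must set under load. Push the block along the bench, without lifting it, until its end rests against the steel stop of the lever press and it lies centred under the raised foot; then swing the press arm down so that the foot sits on the block, and hang the larger of the two weights by its eye on the peg at the end of the arm and let it hang still. Leave the smaller weight standing where it is and do not knock over the glue bottle.

Things in the scene. Friction and masses are not known exactly. Their poses are not given: they have to be found in the camera images.
- press_spot (a point): Lever press bolted to the bench. Point on the bench top where the foot comes down (above it when the arm is raised). Press axes: +x = direction to push the block, +y = towards the hinge, z up. Stop: steel angle 24 mm high, its face 52.5 mm from here along +x, square to x, y from -70 to +50 mm. Grey base plate, 8 mm high, from y = +50 mm.
- press_hinge (a point): Hinge pin of the press arm, along the press's x, 85 mm from press_spot along press +y and 115 mm above the bench. Two grey cheeks hold it: 135 mm high, 40 mm along y, 39 mm over both along x. Axes as press_spot.
- press_arm (a joint): Arm angle, rad: 0 = level, pointing along press -y, foot 32 mm above the bench (on the block); grows as raised; starts 1.05 to 1.35; lower limit -0.15. Stiff hinge: stays where left, moves at about 1 to 4 N on its outer half. Steel bar 16 mm wide, 20 mm high, ends 183 mm from the pin. Foot: rubber pad 31 mm wide, 83 mm below the bar's middle, 85 mm from the pin; a nut and stud rise 12 mm above the bar there.
- peg (a point): Middle of the round peg on the arm's end, 202 mm from the hinge pin, moving with the arm; 115 mm above the bench when level. It lies along this frame's y (free end at -y), 10 mm thick, 36 mm long between the bar's end and a head of 16 mm diameter whose tip is 24 mm from this point.
- block_center (a point): Sanding block, brown and tan, 62 mm wide (its x), 104 mm long (its y), 32 mm high, about 0.2 kg. Point: its centre, 16 mm above its underside. Lies on the bench on the robot's side of the press, long axis roughly along press x; a 62 mm end goes against the stop.
- large_weight_eye (a point): Larger weight: dark disc 66 mm wide, 30 mm high, about 0.7 kg, with an upright steel lug. Point: centre of the lug's hole, 76 mm above its underside. Hole 32 mm wide, axis = this frame's x. Lug 10 mm thick (x), 46 mm wide (y), sides straight and parallel below the hole's centre, round top 23 mm above it. Gripped across the 46 mm the hole stays free.
- small_weight_eye (a point): Smaller weight of the same form: disc 48 mm wide and 22 mm high, about 0.3 kg, lug 38 mm wide, hole centre 62 mm above its underside. The places of the two weights are swapped at random.
- glue_bottle: White glue bottle with a pointed nozzle, 48 mm wide, 133 mm high, standing to the left of the press; origin at the centre of its underside, z up.
There are look-alikes about, which are no part of the job. What is shaped like the part that bears small_weight_eye but purple or turquoise is not meant.

How it is judged:
By the outcome, as a careful person would: the job done as asked, in the order asked, and still so for the second after the job is handed in, with the robot touching nothing.
It also fails if it takes over 72 s, if anything falls off the work surface, if the arm or the gripper's body presses on something with over 40 N, if the wrist force passes 120 N, or if a joint passes its speed limit or range.

## Working session

There is one attempt and no reset: what is moved stays moved. The work goes in short steps, Python scripts to look and compute and a tool call to move; the robot and the scene stay as the last step left them, time stands still between calls to the robot, and variables do not carry over. Pictures are saved under pics/ and viewed, and the job is handed in when it is done.

Besides the shell and the picture viewer there is one more tool, called after "Call:" in YAML: its name, and indented under it one key for each argument. drive_tool: Moves the arm, as the interface text tells. Its arguments: {"type":"object","properties":{"motion":{"type":"string"},"newtons":{"type":"number"}},"required":["motion"]}

```bash
mkdir -p pics; python3 - <<'E'
from rig import *
import cv2,numpy as np
print(get_state())
for n in ["scene","side","wrist"]:
    im,d=get_image(n); cv2.imwrite(f"pics/{n}0.png",im[:,:,::-1]); np.savez(f"{n}0.npz",im=im,d=d)
    print(n,camera_model(n))
E
```

```text
{'clock': 0.0, 'qpos': array([ 9.87962513e-01,  2.76668389e-01,  1.50617638e+00,  1.25709457e-05,
        1.36070058e+00, -1.20991585e-01]), 'qd': array([-0.0003015 ,  0.00052556, -0.00031129, -0.00063641, -0.00043068,
        0.00029049]), 'effort': array([ 2.63092465e-03, -4.16768968e+01, -2.45807701e+01,  2.65468952e-04,
        1.05914837e-02, -7.85765991e-06]), 'position': array([0.25587503, 0.51424537, 0.19448071]), 'ee_rot': array([-3.42309012e-04,  2.28875458e-01,  9.73455223e-01, -9.14390004e-04]), 'contact_force': array([ 1.07422607, -0.43823531, -0.00431613]), 'moment': array([ 0.00889509, -0.0413764 ,  0.0316921 ]), 'width': 0.08514866669673293}
scene {'camera_matrix': array([[489.42433365,   0.        , 315.73009801],
       [  0.        , 489.42433365, 196.43363266],
       [  0.        ,   0.        ,   1.        ]]), 'cam_to_world': array([[ 0.70596345,  0.38396219, -0.5951375 , -0.14532695],
       [-0.70787007,  0.35506199, -0.61061522, -0.83099268],
       [-0.02314246,  0.85235205,  0.52245613,  0.72780103],
       [ 0.        ,  0.        ,  0.        ,  1.      
[... 281 characters left out ...]
,  0.59511105, -0.76436486, -0.83297633],
       [ 0.01915553,  0.79190991,  0.61033741,  0.70095955],
       [ 0.        ,  0.        ,  0.        ,  1.        ]])}
wrist {'camera_matrix': array([[326.50483022,   0.        , 320.33884366],
       [  0.        , 326.50483022, 201.51075825],
       [  0.        ,   0.        ,   1.        ]]), 'T_tool_cam': array([[-6.56024465e-04,  9.48307853e-01,  3.17351202e-01,
         8.14335058e-02],
       [ 9.99999713e-01,  5.01494708e-04,  5.68622100e-04,
         1.99649870e-04],
       [ 3.80078855e-04,  3.17351483e-01, -9.48307910e-01,
        -1.77201285e-01],
       [ 0.00000000e+00,  0.00000000e+00,  0.00000000e+00,
         1.00000000e+00]])}
```

View pics/scene0.png

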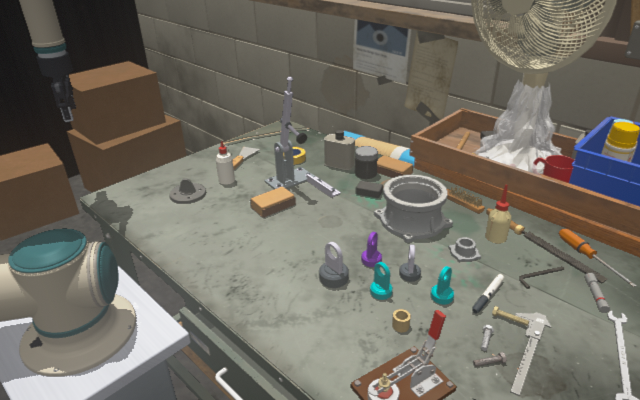

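View pics/side0.png

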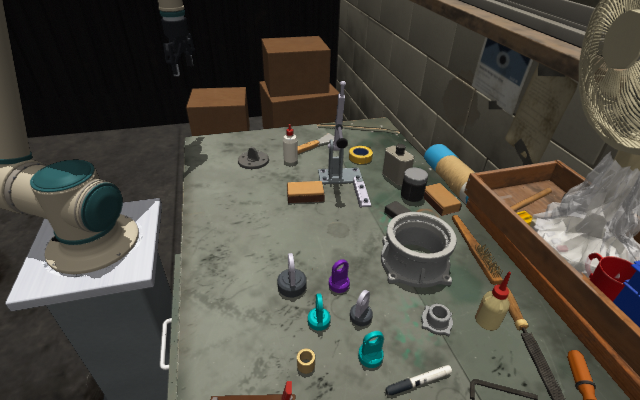

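View pics/wrist0.png

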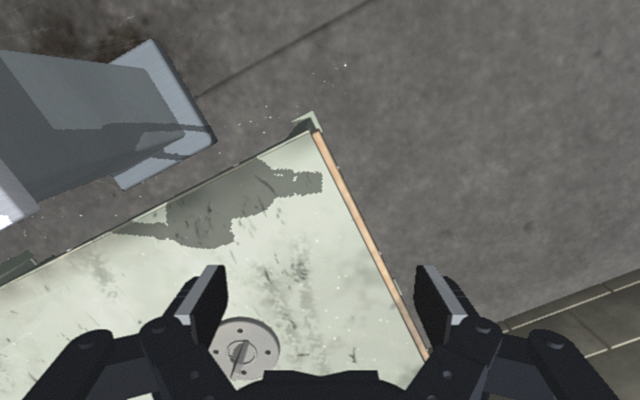

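```bash
cat > h.py <<'E'
import numpy as np,cv2
from rig import *
from scipy.spatial.transform import Rotation as R
def tool():
    s=get_state();T=np.eye(4);q=s['ee_rot'];T[:3,:3]=R.from_quat([q[1],q[2],q[3],q[0]]).as_matrix();T[:3,3]=s['position'];return T
def shot(n,tag,box=None,k=1):
    M=camera_model(n);T=M['cam_to_world'] if n!='wrist' else tool()@M['T_tool_cam']
    im,d=get_image(n);np.savez(f"{tag}.npz",im=im,d=d,K=M['camera_matrix'],T=T)
    crop(tag,tag,box,k)
def crop(tag,out,box=None,k=1):
    im=np.load(tag+".npz")['im']
    if box: im=im[box[1]:box[3],box[0]:box[2]]
    cv2.imwrite(f"pics/{out}.png",cv2.resize(im[:,:,::-1],None,fx=k,fy=k,interpolation=cv2.INTER_CUBIC))
def cloud(tag):
    z=np.load(tag+".npz");d=z['d'];K=z['K'];T=z['T']
    v,u=np.mgrid[:400,:640];x=(u-K[0,2])/K[0,0]*d;y=(v-K[1,2])/K[1,1]*d
    P=np.stack([x,-y,-d],-1)@T[:3,:3].T+T[:3,3];P[d==0]=np.nan;return P,z['im']
def ray(tag,u,v):
    z=np.load(tag+".npz");K=z['K'];T=z['T']
    r=T[:3,:3]@np.array([(u-K[0,2])/K[0,0],-(v-K[1,2])/K[1,1],-1]);return T[:3,3],r
def atz(tag,u,v,z):
    o,r=ray(tag,u,v);return o+r*(z-o[2])/r[2]
def tri(*obs):
    A=np.zeros((3,3));b=np.zeros(3)
    for t,u,v in obs:
        o,r=ray(t,u,v);r=r/np.linalg.norm(r);M=np.eye(3)-np.outer(r,r);A+=M;b+=M@o
    p=np.linalg.solve(A,b)
    res=[np.linalg.norm(np.cross(p-ray(*o)[0],ray(*o)[1]/np.linalg.norm(ray(*o)[1]))) for o in obs]
    return p,res
E
python3 - <<'E'
from h import *
for n in ["scene","side"]:
    z=np.load(f"{n}0.npz");M=camera_model(n);np.savez(f"{n}0.npz",im=z['im'],d=z['d'],K=M['camera_matrix'],T=M['cam_to_world'])
crop("scene0","s_press",(200,70,360,230),5);crop("side0","d_press",(240,70,400,220),5)
crop("scene0","s_w",(300,220,480,320),4);crop("side0","d_w",(260,240,400,370),5)
E
```

```text
(no output)
```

View pics/s_press.png

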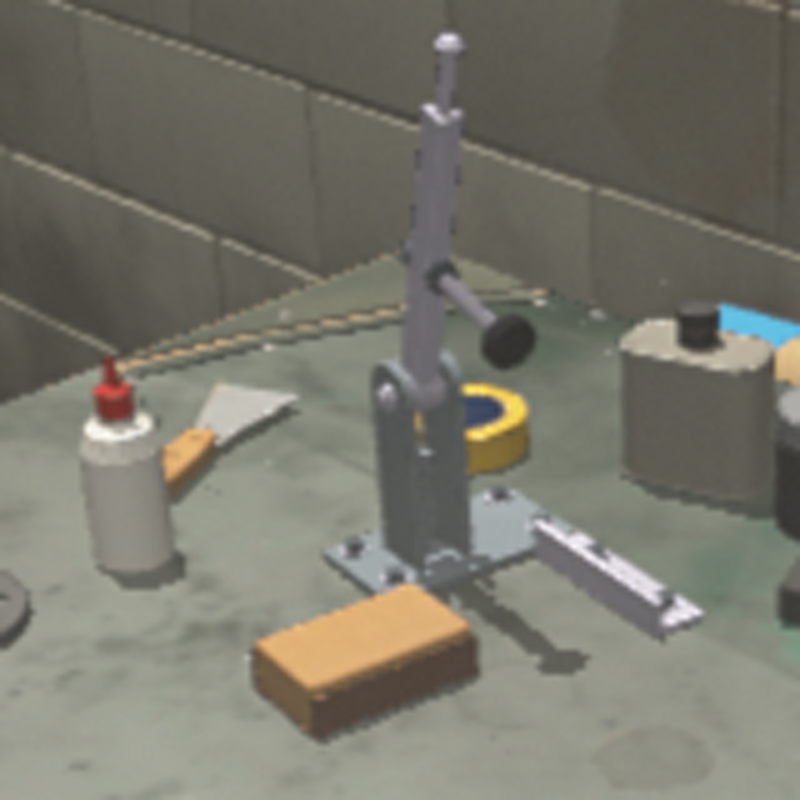

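View pics/d_press.png

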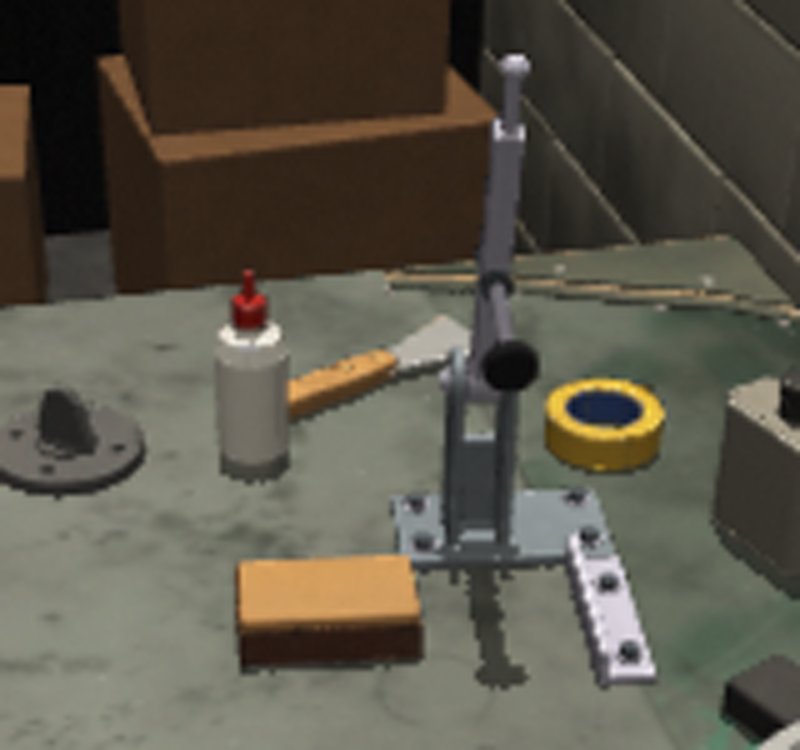

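View pics/s_w.png

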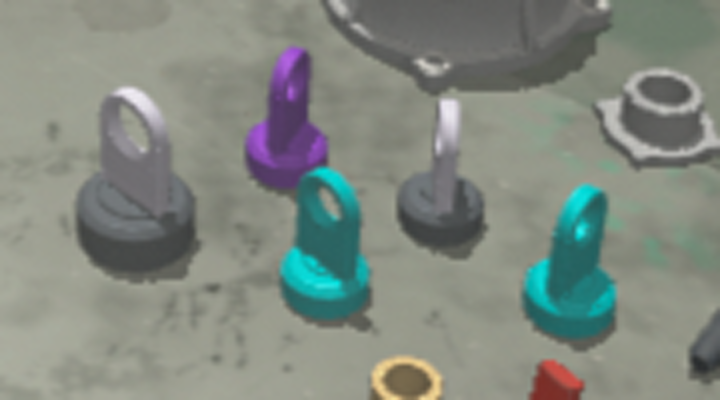

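View pics/d_w.png

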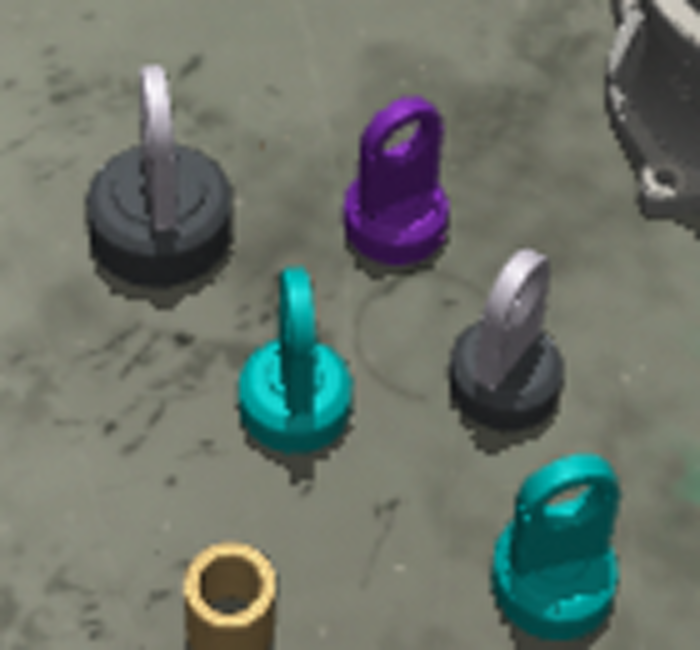

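The close-ups show the press (hinge at scene ≈(282,146), stop ≈(322,183)), the block at scene ≈(272,202), the bottle at scene ≈(225,167), the large weight at scene ≈(334,262) and the small one at ≈(410,262). Now I'll measure them from the depth clouds.

```bash
python3 - <<'E'
from h import *
def rect(P):
    c,(w,h),a=cv2.minAreaRect((P[:,:2]*1000).astype(np.float32)); return np.round(c,1),round(w,1),round(h,1),round(a,1)
for n in ["scene0","side0"]:
    P,im=cloud(n);z=P[...,2];print(n)
    bench=(abs(z)<.02)
    hsv=cv2.cvtColor(im,cv2.COLOR_RGB2HSV)
    # block top
    r=(200,170,360,230) if n=="scene0" else (280,170,330,205)
    if n=="scene0": r=(245,180,300,220)
    sub=np.zeros(z.shape,bool);sub[r[1]:r[3],r[0]:r[2]]=1
    m=sub&(z>.027)&(z<.037)&(hsv[...,1]>80)
    Q=P[m];print("block top n",m.sum(),"z",np.median(Q[:,2]),rect(Q))
    # stop
    r=(300,165,345,200) if n=="scene0" else (350,172,375,210)
    sub[:]=0;sub[r[1]:r[3],r[0]:r[2]]=1
    m=sub&(z>.012)&(z<.03);Q=P[m];print("stop",m.sum(),np.nanmax(Q[:,2]),rect(Q))
    # bottle
    r=(210,140,240,190) if n=="scene0" else (280,120,300,168)
    sub[:]=0;sub[r[1]:r[3],r[0]:r[2]]=1
    m=sub&(z>.02)&(z<.09);Q=P[m];print("bottle",m.sum(),cv2.minEnclosingCircle((Q[:,:2]*1000).astype(np.float32)))
    # large weight lug
    for nm,r in ({"L":(318,240,352,290),"S":(398,242,424,284)} if n=="scene0" else {"L":(274,250,310,300),"S":(348,286,376,328)}).items():
        sub[:]=0;sub[r[1]:r[3],r[0]:r[2]]=1
        m=sub&(z>.045)&(z<.12);Q=P[m];print(nm,"lug",m.sum(),Q[:,2].max(),rect(Q))
        m=sub&(z>.006)&(z<.034);Q=P[m];print(nm,"disc",m.sum(),cv2.minEnclosingCircle((Q[:,:2]*1000).astype(np.float32)))
    # arm cloud
    r=(270,75,300,155) if n=="scene0" else (320,80,350,150)
    sub[:]=0;sub[r[1]:r[3],r[0]:r[2]]=1
    m=sub&(z>.14)&(z<.4)&(P[...,0]<.8);Q=P[m];
    for a in np.arange(.14,.36,.02):
        k=(Q[:,2]>a)&(Q[:,2]<a+.02); print(round(a,2),k.sum(),np.round(np.median(Q[k],0),4) if k.any() else '')
E
```

```text
scene0
block top n 500 z 0.032473849070289273 (array([565.4,  71.1]), 71.9, 107.6, 82.7)
stop 171 0.02750236413794882 (array([751. ,  80.6]), 176.3, 131.0, 30.5)
bottle 377 ((601.42333984375, 306.1134033203125), 76.11515045166016)
L lug 312 0.09966035603556245 (array([ 459.7, -258.5]), 46.5, 12.7, 87.5)
L disc 507 ((458.2823181152344, -259.8070068359375), 32.877864837646484)
S lug 118 0.08312871277344525 (array([ 583.4, -374.3]), 37.3, 10.0, 38.2)
S disc 287 ((583.8394165039062, -374.199462890625), 23.520427703857422)
0.14 50 [0.6715 0.128  0.1506]
0.16 56 [0.6709 0.1231 0.1713]
0.18 115 [0.6676 0.0988 0.19  ]
0.2 62 [0.6687 0.1164 0.2071]
0.22 60 [0.6687 0.1089 0.2299]
0.24 53 [0.6677 0.1042 0.2509]
0.26 58 [0.6667 0.1001 0.2686]
0.28 58 [0.667  0.096  0.2889]
0.3 28 [0.6689 0.0942 0.3105]
0.32 31 [0.6684 0.0899 0.33  ]
0.34 0 
side0
block top n 467 z 0.03108869784231294 (array([567.9,  68.5]), 65.9, 104.7, 82.9)
stop 103 0.02592988149056019 (array([731.5,  49.4]), 143.0, 26.4, 80.6)
bottle 297 ((563.1948852539062, 274.3101501464844), 24.175922393798828)
L lug 160 0.09928807018855468 (array([ 461.4, -261.2]), 44.5, 10.1, 86.5)
L disc 583 ((461.5743103027344, -260.0507507324219), 33.30195236206055)
S lug 179 0.08134798592611192 (array([ 586.7, -374.1]), 38.0, 10.1, 37.7)
S disc 326 ((583.7718505859375, -347.5572509765625), 51.13563537597656)
0.14 22 [0.673  0.1259 0.1507]
0.16 61 [0.6698 0.0472 0.1716]
0.18 116 [0.6683 0.0663 0.1895]
0.2 49 [0.6728 0.1107 0.209 ]
0.22 37 [0.6722 0.106  0.23  ]
0.24 44 [0.6717 0.1007 0.2497]
0.26 41 [0.671  0.0959 0.2714]
0.28 50 [0.6709 0.0946 0.2886]
0.3 25 [0.6708 0.0926 0.3095]
0.32 28 [0.6707 0.0871 0.33  ]
0.34 0
```

Call:
drive_tool:
  motion: "0 0 -9 0 0 -0.02 100;0 0 -9 0 0 -0.02 100;0 0 -8.5 0 0 -0.02 100;0 0 0 -0.0265 -0.0485 -0.0075 60;0 0 0 -0.0265 -0.0485 -0.0075 60;0 0 0 -0.0265 -0.0485 -0.0075 60;0 0 0 -0.0265 -0.0485 -0.0075 60;0 0 0 -0.0265 -0.0485 -0.0075 60;0 0 0 -0.0265 -0.0485 -0.0075 60;0 0 0 -0.0265 -0.0485 -0.0075 60;0 0 0 -0.0265 -0.0485 -0.0075 60;0 0 0 -0.0265 -0.0485 -0.0075 60"

```text
clock: 1.65
position: [0.5072, 0.0724, 0.3228]
ee_rot: [-0.002, -0.013, 1.0, -0.003]
contact_force: [0.7, 1.1, 0.1]
width: 0.0512
```

```bash
python3 - <<'E'
from h import *
T=tool();print(np.round(T,3))
shot("wrist","w1")
E
```

```text
[[-1.    -0.025 -0.004  0.507]
 [-0.025  1.    -0.005  0.072]
 [ 0.004 -0.005 -1.     0.323]
 [ 0.     0.     0.     1.   ]]
```

View pics/w1.png

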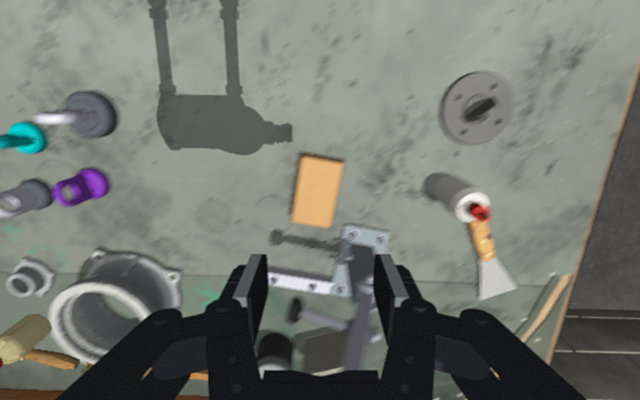

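```bash
python3 - <<'E'
from h import *
crop("w1","w1c",(250,140,410,300),5)
E
```

```text
(no output)
```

View pics/w1c.png

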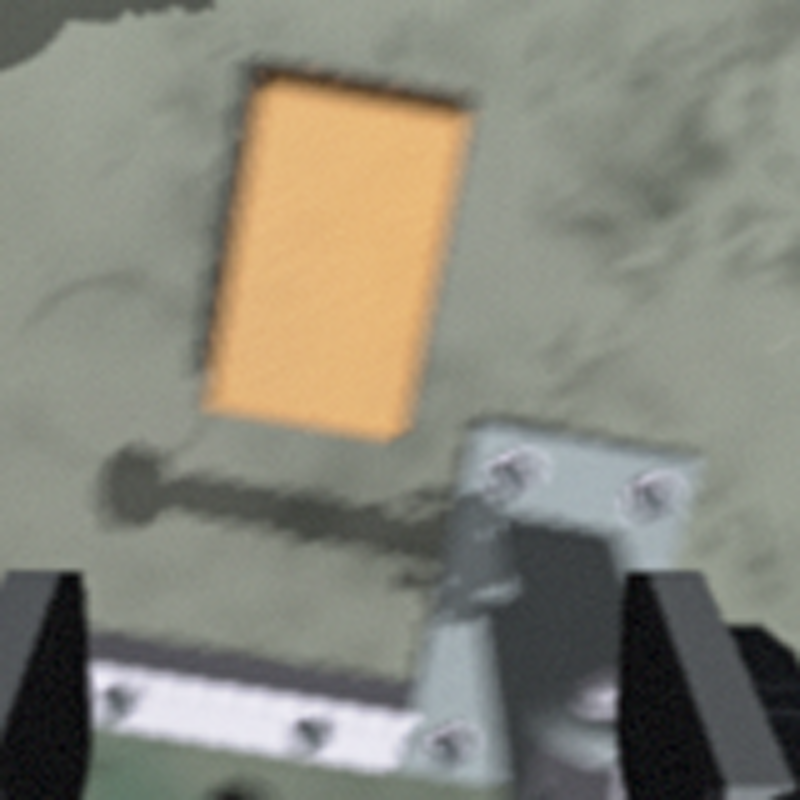

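```bash
python3 - <<'E'
from h import *
f=lambda c,z:atz("w1",(c[0]+.5)/5-.5+250,(c[1]+.5)/5-.5+140,z)
a,b=f((92,662),.024),f((415,712),.024);print("stop edge",a,b,np.degrees(np.arctan2(*(b-a)[1::-1]))) 
c1,c2,c3=f((470,427),.008),f((705,460),.008),f((430,620),.008);print("base",c1,c2,c3,np.degrees(np.arctan2(*(c2-c1)[1::-1])),np.degrees(np.arctan2(*(c3-c1)[1::-1])))
B=[f(p,.032) for p in [(258,78),(475,106),(408,440),(205,408)]];B=np.array(B)
print("block",B.round(4),B.mean(0),[np.linalg.norm(B[i]-B[i-1]).round(4) for i in range(4)],np.degrees(np.arctan2(*((B[3]-B[0]+B[2]-B[1])[1::-1]))))
# clouds: stop front face + cheeks
for n in ["w1","scene0","side0"]:
    P,im=cloud(n);x,y,z=P[...,0],P[...,1],P[...,2]
    m=(z>.021)&(z<.028)&(x>.69)&(x<.79)&(y>-.03)&(y<.12);Q=P[m];print(n,m.sum(),np.median(Q[:,2]),cv2.minAreaRect((Q[:,:2]*1000).astype(np.float32)))
    m=(z>.05)&(z<.11)&(x>.60)&(x<.74)&(y>.08)&(y<.2);Q=P[m];print(" cheeks",m.sum(),cv2.minAreaRect((Q[:,:2]*1000).astype(np.float32)))
    m=(z>.005)&(z<.011)&(x>.60)&(x<.8)&(y>.05)&(y<.22);Q=P[m];print(" base",m.sum(),cv2.minAreaRect((Q[:,:2]*1000).astype(np.float32)))
    m=(abs(z)<.01)&(x>.5)&(x<.8)&(y>-.1)&(y<.05);print(" bench z",np.median(z[m]))
E
```

```text
stop edge [ 0.70881774 -0.01089878  0.024     ] [0.7248058  0.09667144 0.024     ] 81.54607150507097
base [0.62818291 0.11153224 0.008     ] [0.63776173 0.18889839 0.008     ] [0.69898756 0.10130415 0.008     ] 82.94204260487403 -8.219804346267265
block [[0.5114 0.0433 0.032 ]
 [0.518  0.1063 0.032 ]
 [0.6232 0.0906 0.032 ]
 [0.6142 0.0276 0.032 ]] [0.56671781 0.0669441  0.032     ] [np.float64(0.104), np.float64(0.0633), np.float64(0.1064), np.float64(0.0636)] -8.596065614468646
w1 206 0.02225142665736715 ((719.5905151367188, 43.94313049316406), (112.6286849975586, 6.969825744628906), 80.82488250732422)
 cheeks 539 ((677.5750732421875, 138.92898559570312), (30.141357421875, 41.4818229675293), 80.63663482666016)
 base 1555 ((693.5001831054688, 120.92945861816406), (92.19598388671875, 168.82247924804688), 57.728294372558594)
 bench z -0.0014946942286948595
scene0 68 0.02442646140824728 ((716.7305908203125, 41.21149826049805), (119.40480041503906, 10.993667602539062), 81.98212432861328)
 cheeks 315 ((677.9603271484375, 143.76708984375), (45.913597106933594, 43.27199172973633), 78.62409973144531)
 base 375 ((702.300537109375, 129.26071166992188), (196.32066345214844, 158.04733276367188), 1.120298981666565)
 bench z 0.0010482876871285018
side0 53 0.023331841741962345 ((719.1640625, 51.6866455078125), (35.72855758666992, 139.77154541015625), 6.648492813110352)
 cheeks 183 ((677.3053588867188, 138.9120330810547), (38.580047607421875, 43.329933166503906), 1.1098864078521729)
 base 475 ((704.05859375, 149.8444061279297), (171.3197021484375, 149.87652587890625), 71.53898620605469)
 bench z -0.0005260758901215468
```

Call:
drive_tool:
  motion: "0 0 9.7 0 0 0 32;0 -7.5 0 0 0 0 32;0 -7.5 0 0 0 0 32;0 0 0 0 0 0 32"

```text
clock: 2.2
position: [0.5127, 0.0623, 0.3199]
ee_rot: [0.131, 0.079, 0.988, -0.017]
contact_force: [0.6, 0.6, -0.2]
width: 0.0272
```

```bash
cat >> h.py <<'E'
yaw=np.radians(-8.3);EX=np.array([np.cos(yaw),np.sin(yaw),0]);EY=np.array([-np.sin(yaw),np.cos(yaw),0]);SPOT=np.array([.6653,.0557,0])
def pw(x,y,z): return SPOT+x*EX+y*EY+np.array([0,0,z])
def topress(p): d=np.asarray(p)-SPOT; return np.array([d@EX,d@EY,d[2]])
def plan(p):
    T=tool();d=T[:3,:3].T@(np.asarray(p)-T[:3,3]);n=np.linalg.norm(d);print("tool shift",d.round(4),"rows>=",n/.0625,"| press pose",topress(T[:3,3]).round(4),"toolx",(T[:3,0]@np.c_[EX,EY,[0,0,1]]).round(3),"tooly",(T[:3,1]@np.c_[EX,EY,[0,0,1]]).round(3))
E
python3 - <<'E'
from h import *
plan(pw(-.185,0,.06));plan(pw(-.185,0,.013));print(get_state()['qpos'])
E
```

```text
tool shift [0.1002 0.0185 0.2418] rows>= 4.198974783988275 | press pose [-0.1519 -0.0155  0.3199] toolx [-0.965  0.013 -0.262] tooly [ 0.017  1.    -0.014]
tool shift [0.1125 0.0191 0.2872] rows>= 4.944756172953512 | press pose [-0.1519 -0.0155  0.3199] toolx [-0.965  0.013 -0.262] tooly [ 0.017  1.    -0.014]
[ 0.03652431 -0.01305165  1.58332852 -0.06688768  1.31434436 -1.36524869]
```

Call:
drive_tool:
  motion: "0 0 0.5 0.033 0.006 0.04 32;0 0 0.5 0.033 0.006 0.04 32;0 0 0 0.017 0.003 0.053 32;0 0 0 0.012 0.002 0.053 32;0 0 0 0.005 0.001 0.053 32;0 0 0 0 0 0 32"

```text
clock: 2.95
position: [0.4918, 0.0846, 0.0601]
ee_rot: [0.133, 0.089, 0.987, -0.016]
contact_force: [-0.4, -0.2, -0.1]
width: 0.0274
```

```bash
python3 - <<'E'
from h import *
plan(pw(-.175,0,.013))
E
```

```text
tool shift [ 0.0115 -0.0032  0.0457] rows>= 0.7562917279761298 | press pose [-0.1759  0.0035  0.0601] toolx [-0.964  0.032 -0.265] tooly [ 0.036  0.999 -0.007]
```

Call:
drive_tool:
  motion: "0 0 -2 0.006 -0.002 0.022 32;0 0 0 0.006 -0.002 0.022 32;0 0 0 0 0 0 32"

```text
clock: 3.32
position: [0.4996, 0.0804, 0.0194]
ee_rot: [0.137, 0.071, 0.988, -0.018]
contact_force: [-0.7, -0.4, 0.7]
width: 0.0272
```

```bash
python3 - <<'E'
from h import *
plan(pw(-.07,0,.013)); print(get_state()['contact_force'])
shot("side","p1",(240,90,400,220),5)
E
```

```text
tool shift [-0.0921 -0.0003  0.0328] rows>= 1.5636903718115915 | press pose [-0.1675  0.0006  0.0194] toolx [-0.962 -0.003 -0.273] tooly [ 0.002  1.    -0.015]
[-0.72655729 -0.43097563  0.72086694]
```

View pics/p1.png

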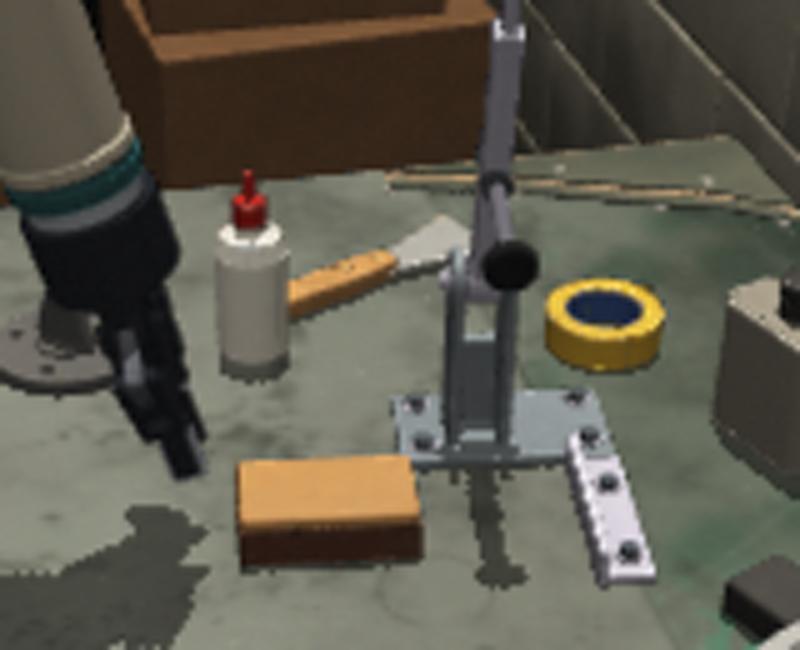

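Call:
drive_tool:
  motion: "0 0 0 0.0025 0 0.010 32;0 0 0 -0.0145 0 0.0045 32;0 0 0 -0.0145 0 0.0041 32;0 0 0 -0.0145 0 0.0041 32;0 0 0 -0.0145 0 0.0041 32;0 0 0 -0.0145 0 0.0041 32"

```text
clock: 4.12
position: [0.5858, 0.0692, 0.0151]
ee_rot: [0.143, 0.071, 0.987, -0.017]
contact_force: [0.6, -0.4, -0.3]
width: 0.0274
```

```bash
python3 - <<'E'
from h import *
plan(pw(-.068,0,.010)); print(get_state()['contact_force'])
shot("side","p2",(240,90,400,220),5)
E
```

```text
tool shift [-0.0106 -0.0018  0.0085] rows>= 0.21991832299407382 | press pose [-0.0806  0.0019  0.0151] toolx [-0.959 -0.002 -0.285] tooly [ 0.001  1.    -0.012]
[ 0.63712928 -0.42914847 -0.3426385 ]
```

View pics/p2.png

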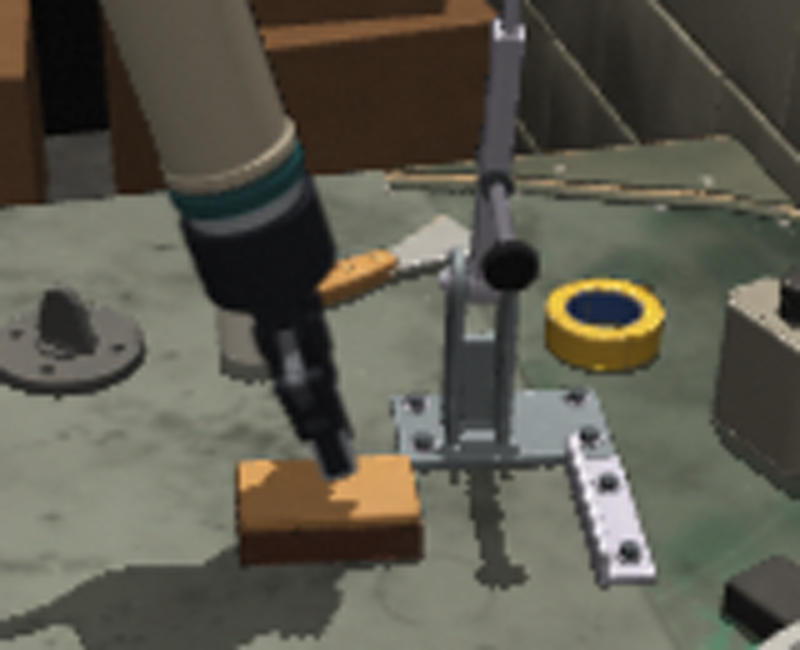

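```bash
python3 - <<'E'
from h import *
P,im=cloud("p2")
for v in range(165,190,3):
    print(v,[tuple((topress(P[v,u])*1000).round().astype(int)) if P[v,u,0]==P[v,u,0] else None for u in (300,304,307,310)], [tuple(im[v,307])])
q=get_state()['qpos'];print(q,tool().round(3))
shot("scene","p2s",(220,120,340,230),5)
E
```

```text
165 [(np.int64(-117), np.int64(-60), np.int64(146)), (np.int64(-106), np.int64(-56), np.int64(143)), (np.int64(-95), np.int64(-22), np.int64(120)), (np.int64(-69), np.int64(164), np.int64(0))] [(np.uint8(81), np.uint8(83), np.uint8(74))]
168 [(np.int64(-117), np.int64(-59), np.int64(136)), (np.int64(-106), np.int64(-57), np.int64(134)), (np.int64(-94), np.int64(-14), np.int64(106)), (np.int64(-71), np.int64(145), np.int64(1))] [(np.uint8(67), np.uint8(68), np.uint8(64))]
171 [(np.int64(-116), np.int64(-52), np.int64(122)), (np.int64(-106), np.int64(-53), np.int64(122)), (np.int64(-96), np.int64(-37), np.int64(111)), (np.int64(-72), np.int64(131), np.int64(-2))] [(np.uint8(26), np.uint8(26), np.uint8(28))]
174 [(np.int64(-116), np.int64(-50), np.int64(111)), (np.int64(-105), np.int64(-39), np.int64(103)), (np.int64(-97), np.int64(-46), np.int64(107)), (np.int64(-82), np.int64(20), np.int64(62))] [(np.uint8(17), np.uint8(18), np.uint8(20))]
177 [(np.int64(-116), np.int64(-46), np.int64(98)), (np.int64(-103), np.int64(-25), np.int64(83)), (np.int64(-95), np.int64(-25), np.int64(82)), (n
[... 522 characters left out ...]
(18), np.uint8(19), np.uint8(21))]
186 [(np.int64(-113), np.int64(3), np.int64(32)), (np.int64(-101), np.int64(6), np.int64(30)), (np.int64(-93), np.int64(2), np.int64(32)), (np.int64(-84), np.int64(5), np.int64(29))] [(np.uint8(175), np.uint8(129), np.uint8(81))]
189 [(np.int64(-114), np.int64(-8), np.int64(29)), (np.int64(-103), np.int64(-14), np.int64(33)), (np.int64(-94), np.int64(-13), np.int64(33)), (np.int64(-85), np.int64(-11), np.int64(30))] [(np.uint8(212), np.uint8(160), np.uint8(98))]
[ 0.04362242  0.34221305  1.97694939 -0.12747383  0.54000817 -1.28269456] [[-0.948  0.146  0.284  0.589]
 [ 0.136  0.989 -0.053  0.069]
 [-0.289 -0.012 -0.957  0.016]
 [ 0.     0.     0.     1.   ]]
```

View pics/p2s.png

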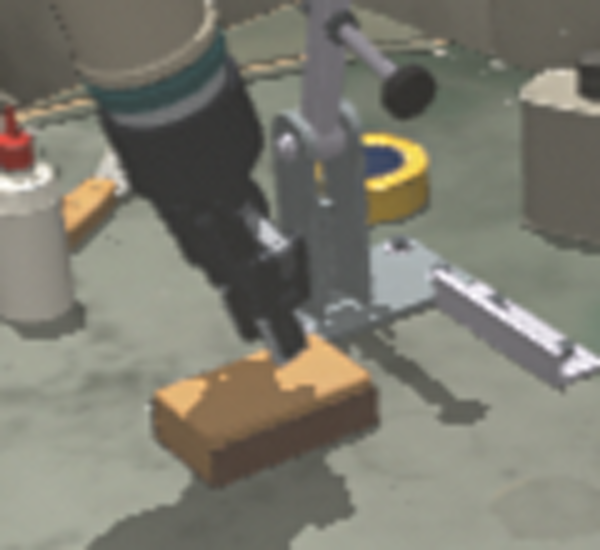

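```bash
python3 - <<'E'
from h import *
shot("wrist","w2")
for t in ("w1","w2"):
    z=np.load(t+".npz");P,im=cloud(t)
    # tool coords via cam: 
    M=camera_model("wrist")['T_tool_cam'];Tt=z['T']@np.linalg.inv(M)
    Q=(P-Tt[:3,3])@Tt[:3,:3]
    m=(im.max(-1)<130)&(z['d']>0)&(z['d']<.25)
    q=Q[m];print(t,m.sum(),"z max",np.percentile(q[:,2],[50,90,99,100]).round(4),"y",q[:,1].min(),q[:,1].max())
    k=q[q[:,2]>np.percentile(q[:,2],97)];print(np.round(k[::max(1,len(k)//8)],3))
E
```

```text
w1 33796 z max [-0.1002 -0.0711 -0.045  -0.037 ] y -0.06433346205349304 0.06469625186324549
[[ 0.011 -0.032 -0.042]
 [ 0.011  0.03  -0.045]
 [ 0.011 -0.026 -0.048]
 [ 0.006 -0.026 -0.042]
 [ 0.009  0.026 -0.051]
 [ 0.003 -0.026 -0.044]
 [ 0.001  0.026 -0.045]
 [-0.009  0.026 -0.039]
 [-0.01   0.026 -0.052]]
w2 81971 z max [-0.0152  0.0036  0.0258  0.0382] y -0.1694925225705129 0.1837817049919791
[[ 0.002 -0.066  0.018]
 [-0.026  0.122  0.025]
 [-0.026  0.102  0.019]
 [-0.033  0.053  0.022]
 [-0.05   0.058  0.024]
 [-0.064 -0.053  0.037]
 [-0.057  0.095  0.025]
 [-0.063  0.059  0.028]
 [-0.073  0.07   0.031]]
```

View pics/w2.png

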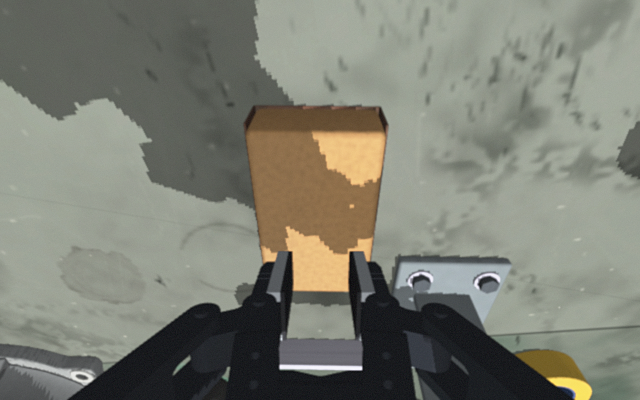

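```bash
python3 - <<'E'
from h import *
C=camera_model("wrist");M=C['T_tool_cam'];K=C['camera_matrix']
for t in ("wrist0","w1","w2"):
    z=np.load(t+".npz");d=z['d'];v,u=np.mgrid[:400,:640]
    Q=np.stack([(u-K[0,2])/K[0,0]*d,-(v-K[1,2])/K[1,1]*d,-d],-1)@M[:3,:3].T+M[:3,3]
    m=(d>0)&(abs(Q[...,0])<.014)&(abs(Q[...,1])<.06)&(Q[...,2]<.01)
    if t=="w2": m&=(v>250)&(z['im'].max(-1)<150)&((u<293)|(u>348))
    q=Q[m];print(t,m.sum(),np.percentile(q[:,2],[50,90,99,100]).round(4))
    h,e=np.histogram(q[:,2],np.arange(-.1,.012,.004));print(dict(zip(e.round(3),h)))
E
```

```text
wrist0 18107 [-0.0986 -0.0636 -0.0508 -0.047 ]
{np.float64(-0.1): np.int64(2382), np.float64(-0.096): np.int64(1161), np.float64(-0.092): np.int64(473), np.float64(-0.088): np.int64(803), np.float64(-0.084): np.int64(654), np.float64(-0.08): np.int64(841), np.float64(-0.076): np.int64(817), np.float64(-0.072): np.int64(724), np.float64(-0.068): np.int64(665), np.float64(-0.064): np.int64(625), np.float64(-0.06): np.int64(536), np.float64(-0.056): np.int64(455), np.float64(-0.052): np.int64(242), np.float64(-0.048): np.int64(24), np.float64(-0.044): np.int64(0), np.float64(-0.04): np.int64(0), np.float64(-0.036): np.int64(0), np.float64(-0.032): np.int64(0), np.float64(-0.028): np.int64(0), np.float64(-0.024): np.int64(0), np.float64(-0.02): np.int64(0), np.float64(-0.016): np.int64(0), np.float64(-0.012): np.int64(0), np.float64(-0.008): np.int64(0), np.float64(-0.004): np.int64(0), np.float64(0.0): np.int64(0), np.float64(0.004): np.int64(0)}
w1 26368 [-0.0943 -0.0657 -0.0438 -0.037 ]
{np.float64(-0.1): np.int64(2049), np.float64(-0.096): np.int64(4619), np.float64(-0.092): np.int64
[... 1079 characters left out ...]
oat64(-0.076): np.int64(548), np.float64(-0.072): np.int64(486), np.float64(-0.068): np.int64(424), np.float64(-0.064): np.int64(444), np.float64(-0.06): np.int64(392), np.float64(-0.056): np.int64(370), np.float64(-0.052): np.int64(340), np.float64(-0.048): np.int64(311), np.float64(-0.044): np.int64(243), np.float64(-0.04): np.int64(83), np.float64(-0.036): np.int64(1), np.float64(-0.032): np.int64(0), np.float64(-0.028): np.int64(0), np.float64(-0.024): np.int64(0), np.float64(-0.02): np.int64(0), np.float64(-0.016): np.int64(7), np.float64(-0.012): np.int64(8), np.float64(-0.008): np.int64(14), np.float64(-0.004): np.int64(1), np.float64(0.0): np.int64(0), np.float64(0.004): np.int64(0)}
```

Call:
drive_tool:
  motion: "0 0 0 0.043 0 -0.015 32;0 0 0 0.043 0 -0.015 32;0 0 0 0 0 0 32"

```text
clock: 4.65
position: [0.4901, 0.0823, 0.0177]
ee_rot: [0.141, 0.072, 0.987, -0.017]
contact_force: [-0.8, 0.2, 0.3]
width: 0.0273
```

```bash
python3 - <<'E'
from h import *
plan(pw(-.168,0,-.0205)); print(get_state()['contact_force'])
E
```

```text
tool shift [ 0.0019 -0.0005  0.0393] rows>= 0.6296553709516411 | press pose [-0.1772  0.0011  0.0177] toolx [-0.96  -0.002 -0.28 ] tooly [ 0.002  1.    -0.014]
[-0.75825508  0.18652008  0.33165862]
```

Call:
drive_tool:
  motion: "0 0 0 0.002 0 0.020 32;0 0 0 0.002 0 0.018 32;0 0 0 0 0 0 32"

```text
clock: 5.03
position: [0.4984, 0.0813, -0.0193]
ee_rot: [0.143, 0.071, 0.987, -0.017]
contact_force: [0.0, 0.6, 0.1]
width: 0.0275
```

```bash
python3 - <<'E'
from h import *
plan(pw(-.09,0,-.0205)); print(get_state()['contact_force'])
shot("side","p3",(240,90,400,220),5)
E
```

```text
tool shift [-0.0752 -0.0011  0.0235] rows>= 1.2614405702812315 | press pose [-0.1688  0.0012 -0.0193] toolx [-0.959 -0.002 -0.284] tooly [ 0.001  1.    -0.013]
[0.03310207 0.56685287 0.10791995]
```

View pics/p3.png

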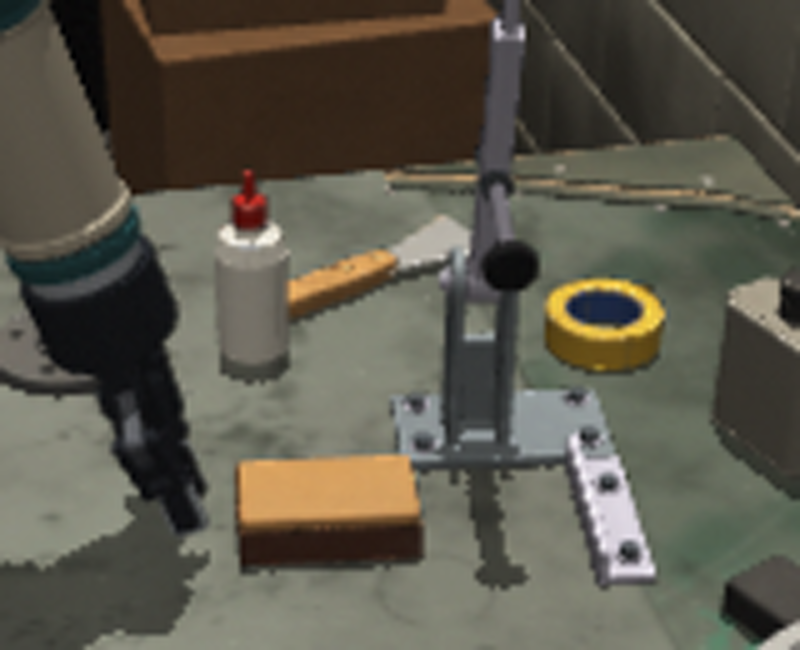

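Call:
drive_tool:
  motion: "0 0 0 -0.0105 0 0.003 32;0 0 0 -0.0105 0 0.0031 32;0 0 0 -0.0105 0 0.0031 32;0 0 0 -0.0105 0 0.0031 32;0 0 0 -0.0105 0 0.0031 32;0 0 0 -0.0105 0 0.0031 32;0 0 0 -0.0105 0 0.0031 32;0 0 0 0 0 0 32"

```text
clock: 6.08
position: [0.5825, 0.0693, -0.0163]
ee_rot: [0.145, 0.072, 0.987, -0.016]
contact_force: [-0.2, 0.3, -0.1]
width: 0.0273
```

```bash
python3 - <<'E'
from h import *
plan(pw(-.0525,0,-.0205)); print(get_state()['contact_force'])
shot("side","p4",(240,90,400,220),5)
E
```

```text
tool shift [-0.0288 -0.0014  0.013 ] rows>= 0.5069412889241427 | press pose [-0.0839  0.0015 -0.0163] toolx [-0.957 -0.002 -0.288] tooly [ 0.002  1.    -0.011]
[-0.23357932  0.25224504 -0.09496082]
```

View pics/p4.png

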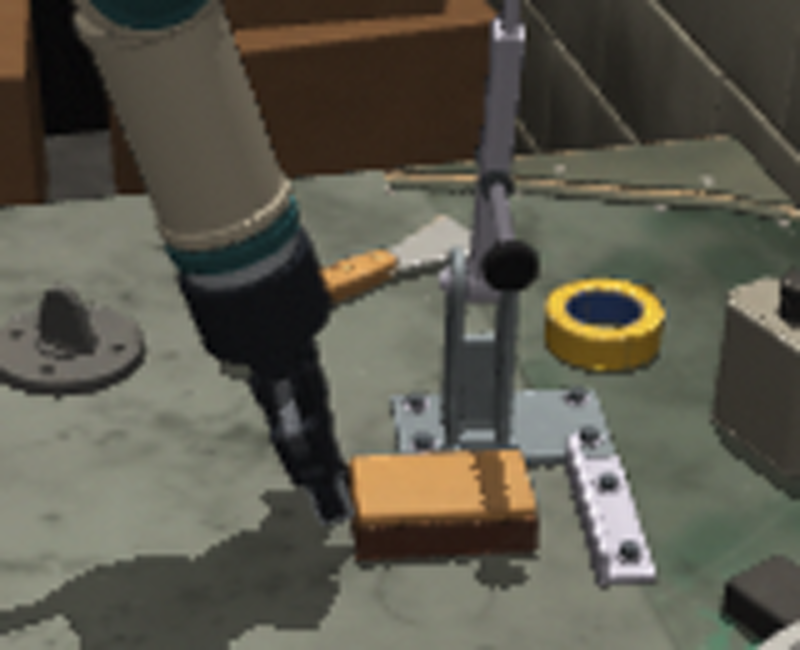

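```bash
python3 - <<'E'
from h import *
shot("wrist","w3",(200,150,520,400),2.5)
P,im=cloud("side0")
for n in ["p4"]:
    P,im=cloud(n);hsv=cv2.cvtColor(im,cv2.COLOR_RGB2HSV);L=(P-SPOT)@np.c_[EX,EY,[0,0,1]]
    m=(L[...,2]>.027)&(L[...,2]<.037)&(hsv[...,1]>70)&(abs(L[...,1])<.06)&(abs(L[...,0])<.12)
    Q=L[m];print(m.sum(),cv2.minAreaRect((Q[:,:2]*1000).astype(np.float32)))
E
```

```text
457 ((-32.28498077392578, -1.2084770202636719), (65.69698333740234, 107.41678619384766), 89.3650131225586)
```

View pics/w3.png

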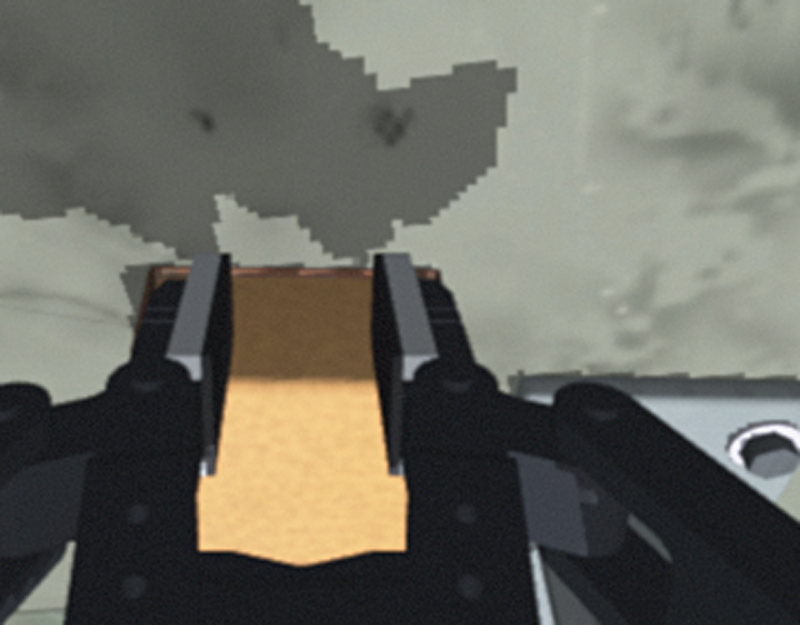

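Call:
drive_tool:
  motion: "0 0 0 -0.008 0 0.0035 32;0 0 0 -0.008 0 0.0035 32;0 0 0 -0.008 0 0.003 32;0 0 0 0 0 0 32"

```text
clock: 6.68
position: [0.6071, 0.0655, -0.0197]
ee_rot: [0.143, 0.071, 0.987, -0.016]
contact_force: [-0.1, 0.6, 0.2]
width: 0.0274
```

```bash
python3 - <<'E'
from h import *
plan(pw(-.0525,0,-.0185)); print(get_state()['contact_force'])
E
```

```text
tool shift [-0.0066 -0.0013  0.0007] rows>= 0.10793952668219281 | press pose [-0.059   0.0012 -0.0197] toolx [-0.958 -0.002 -0.286] tooly [ 0.001  1.    -0.012]
[-0.05314545  0.62228212  0.24082416]
```

Call:
drive_tool:
  motion: "0 0 0 -0.004 0 0.001 32;0 0 0 -0.002 0 0.0006 32;0 0 0 -0.002 0 0.0006 32"

```text
clock: 7.05
position: [0.6145, 0.0642, -0.02]
ee_rot: [0.142, 0.071, 0.987, -0.017]
contact_force: [-5.5, 1.6, 3.2]
width: 0.0274
```

```bash
python3 - <<'E'
from h import *
plan(pw(-.0525,0,-.0185)); print(get_state()['contact_force'])
E
```

```text
tool shift [ 0.0005 -0.0011 -0.0017] rows>= 0.03402615590247265 | press pose [-0.0515  0.0011 -0.02  ] toolx [-0.959 -0.002 -0.283] tooly [ 0.001  1.    -0.012]
[-5.45980812  1.63055669  3.24729529]
```

Call:
drive_tool:
  motion: "0 0 0 -0.0015 0 0 32;0 0 0 0.010 0 -0.003 32;0 0 0 0.03 0 -0.01 32;0 0 0 0.03 0 -0.03 32;0 0 0 0.03 0 -0.05 32;0 0 0 0.02 0 -0.055 32;0 0 0 0 0 0 32"

```text
clock: 7.92
position: [0.4571, 0.0889, 0.0912]
ee_rot: [0.146, 0.071, 0.987, -0.016]
contact_force: [0.4, -0.3, 0.2]
width: 0.0275
```

```bash
python3 - <<'E'
from h import *
plan(pw(-.0525,0,-.0185)); print(get_state()['contact_force'])
shot("side","p5",(240,90,400,220),5);shot("scene","p5s",(220,120,340,230),5);shot("wrist","w4",(160,50,480,300),2.5)
for n in ["p5","p5s","w4"]:
    P,im=cloud(n);hsv=cv2.cvtColor(im,cv2.COLOR_RGB2HSV);L=(P-SPOT)@np.c_[EX,EY,[0,0,1]]
    m=(L[...,2]>.027)&(L[...,2]<.037)&(hsv[...,1]>70)&(abs(L[...,1])<.06)&(abs(L[...,0])<.1)
    Q=L[m];print(m.sum(),cv2.minAreaRect((Q[:,:2]*1000).astype(np.float32)))
E
```

```text
tool shift [-0.1197 -0.0015  0.1509] rows>= 3.081908199345645 | press pose [-0.2108  0.0028  0.0912] toolx [-0.957 -0.002 -0.29 ] tooly [ 0.001  1.    -0.011]
[ 0.40353961 -0.32681906  0.22120734]
447 ((-0.15741729736328125, -1.5844497680664062), (64.78630065917969, 103.58792877197266), 89.30033111572266)
454 ((-2.2512245178222656, -0.7719879150390625), (108.02555847167969, 68.18257141113281), 1.00442373752594)
3056 ((-1.2276420593261719, 0.04025459289550781), (61.993431091308594, 105.86128234863281), 89.9468765258789)
```

View pics/w4.png

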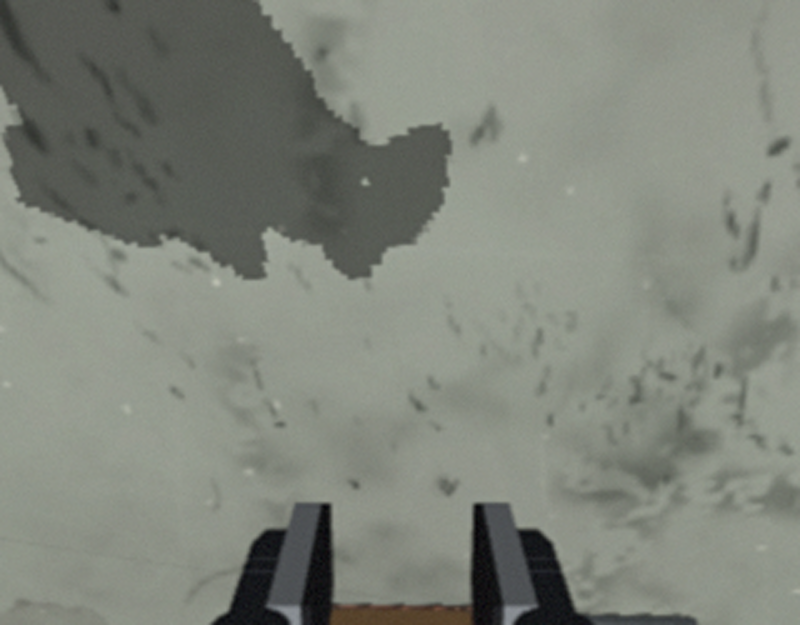

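View pics/p5.png

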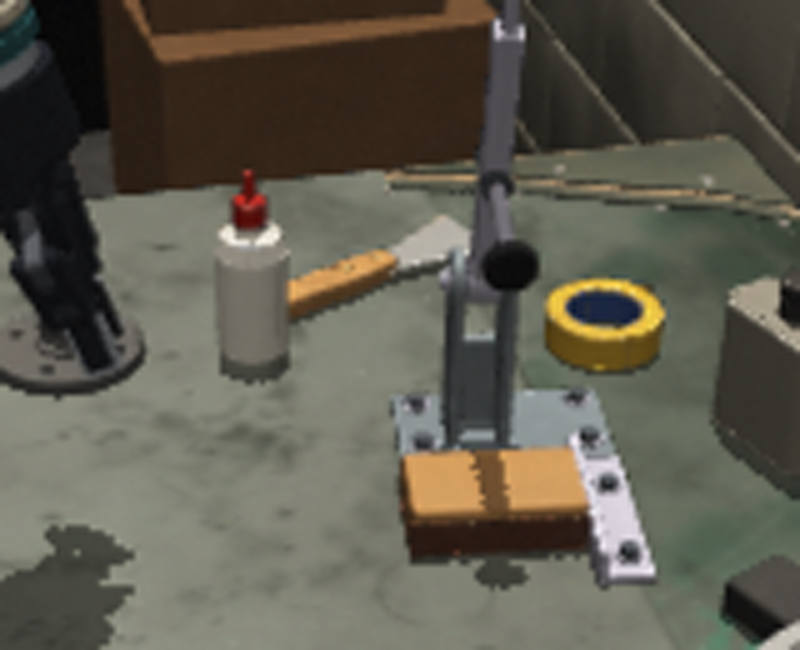

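Call:
drive_tool:
  motion: "0 8.4 0 0 0 -0.05 0;0 8.4 0 0 0 -0.06 0;0 0 0 0 0 -0.06 0;0 0 0 0 0 -0.06 0;0 0 0 0 0.04 -0.04 0;0 0 0 0 0.05 -0.02 0;0 0 0 0 0 0 0"

```text
clock: 8.95
position: [0.4555, 0.1839, 0.3498]
ee_rot: [0.002, 0.078, 0.997, -0.012]
contact_force: [1.6, 0.3, -0.2]
width: 0.0002
```

```bash
python3 - <<'E'
from h import *
plan(pw(0,.11,.38));s=get_state();print(s['contact_force'],s['width'],s['qpos'])
shot("wrist","w5")
shot("side","p6",(200,0,400,200),4)
C=camera_model("wrist");M=C['T_tool_cam'];K=C['camera_matrix']
z=np.load("w5.npz");d=z['d'];v,u=np.mgrid[:400,:640]
Q=np.stack([(u-K[0,2])/K[0,0]*d,-(v-K[1,2])/K[1,1]*d,-d],-1)@M[:3,:3].T+M[:3,3]
m=(d>0)&(abs(Q[...,0])<.016)&(abs(Q[...,1])<.06)&(Q[...,2]<.01)
q=Q[m];print(np.percentile(q[:,2],[50,90,99,100]).round(4)); k=q[q[:,2]>-.05];print(k[:,0].min(),k[:,0].max(),k[:,1].min(),k[:,1].max())
E
```

```text
tool shift [-0.2262  0.0155 -0.0291] rows>= 3.6566075291979283 | press pose [-0.2261  0.0966  0.3498] toolx [-1.     0.012 -0.007] tooly [ 0.012  1.    -0.023]
[ 1.57997753  0.27907711 -0.16017137] 0.00017736022019077267 [ 0.26147701  0.1011362   1.35830514 -0.02376189  1.68518965 -1.1549543 ]
[-0.0977 -0.0757 -0.045  -0.0379]
0.005376209696765 0.011435131045629529 -0.013386495947280612 0.013630598957109233
```

View pics/w5.png

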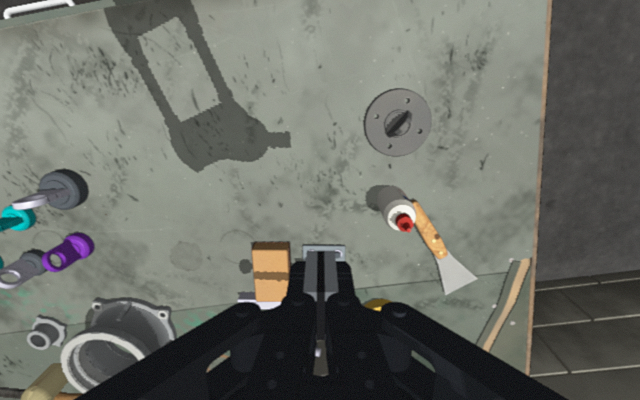

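View pics/p6.png

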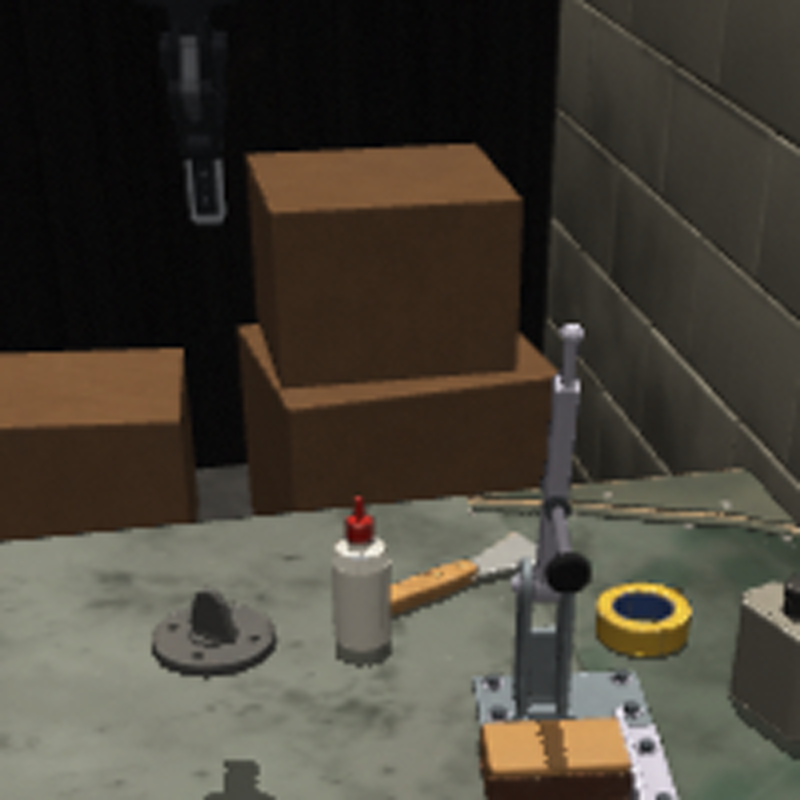

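Call:
drive_tool:
  motion: "0 0 0 -0.04 0.02 -0.01 0;0 0 0.7 -0.057 0.001 0 0;0 0 0 -0.057 0.001 0 0;0 0 0 -0.057 0.001 0 0;0 0 0 -0.010 0 0 0;0 0 0 0 0 0 0"

```text
clock: 9.8
position: [0.6797, 0.1557, 0.3448]
ee_rot: [-0.009, 0.091, 0.996, -0.018]
contact_force: [-0.9, 0.7, 0.9]
width: 0.0001
```

```bash
python3 - <<'E'
from h import *
plan(pw(0,.105,.225));s=get_state();print(s['contact_force'])
shot("side","p7",(200,0,400,200),4)
E
```

```text
tool shift [-0.0019  0.0084  0.1196] rows>= 1.9181895756049347 | press pose [-2.000e-04  1.011e-01  3.448e-01] toolx [-0.999  0.038  0.015] tooly [ 0.037  0.999 -0.037]
[-0.87405859  0.72465676  0.8540368 ]
```

View pics/p7.png

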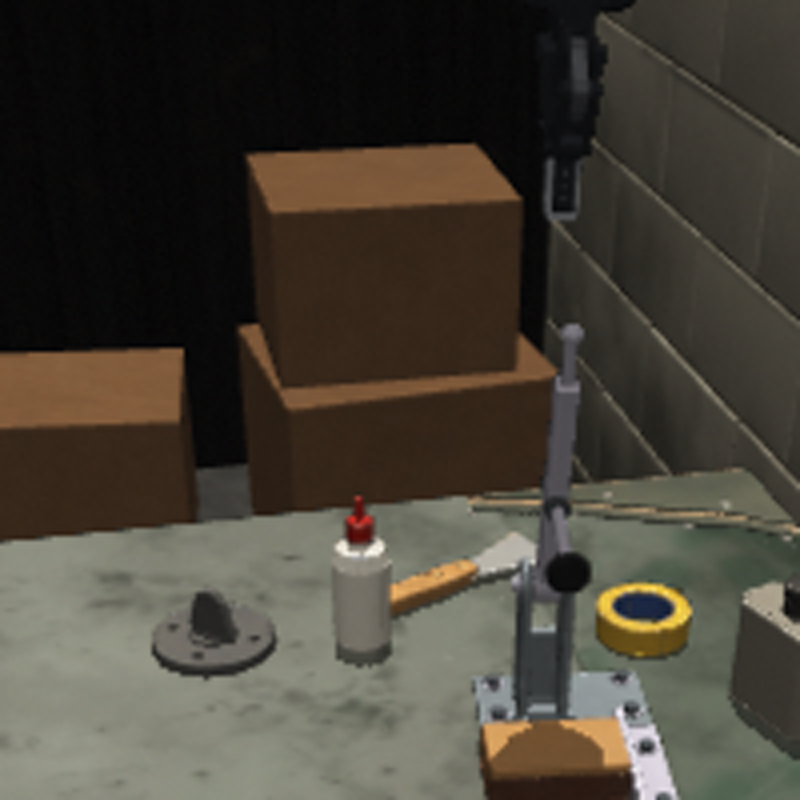

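Call:
drive_tool:
  motion: "-2 0 -2 0 0.007 0.02 0;0 0 0 0 0.001 0.05 0;0 0 0 0 0.001 0.045 0;0 0 0 0 0 0 0"

```text
clock: 10.35
position: [0.6723, 0.1647, 0.2313]
ee_rot: [-0.007, 0.072, 0.997, 0.001]
contact_force: [-0.3, -0.1, -0.0]
width: -0.0003
```

```bash
python3 - <<'E'
from h import *
s=get_state();print(s['contact_force'])
H=np.array([.085,.115]);
for a in np.arange(1.35,-.06,-.15):
    u=np.array([-np.cos(a),np.sin(a)]);n=np.array([np.sin(a),np.cos(a)])
    C=H+.155*u+.01*n;print(round(a,2),"TCP y,z",(C+[.014,-.036]).round(4))
plan(pw(0,.08,.232))
E
```

```text
[-0.30347864 -0.09565565 -0.00477269]
1.35 TCP y,z [0.0748 0.2324]
1.2 TCP y,z [0.0522 0.2271]
1.05 TCP y,z [0.0306 0.2184]
0.9 TCP y,z [0.0105 0.2066]
0.75 TCP y,z [-0.0076  0.192 ]
0.6 TCP y,z [-0.0233  0.1748]
0.45 TCP y,z [-0.0362  0.1554]
0.3 TCP y,z [-0.0461  0.1344]
0.15 TCP y,z [-0.0528  0.1121]
0.0 TCP y,z [-0.056  0.089]
tool shift [-0.0088 -0.0288 -0.0008] rows>= 0.4823524283827494 | press pose [-0.0088  0.1088  0.2313] toolx [-1.    -0.     0.014] tooly [-0.  1.  0.]
```

Call:
drive_tool:
  motion: "0 0 0 -0.0088 -0.02 0 0;0 0 0 0 -0.011 0 0;0 0 0 0 -0.0113 0.002 0;0 0 0 0 -0.0113 0.003 0;0 0 0 0 -0.011 0.004 0;0 0 0 0 -0.0106 0.0048 0;0 0 0 0 -0.010 0.0055 0;0 0 0 0 -0.010 0.006 0;0 0 0 0 0 0 0"

```text
clock: 11.48
position: [0.6687, 0.0624, 0.2129]
ee_rot: [-0.001, 0.073, 0.997, 0.002]
contact_force: [0.2, 0.5, 0.1]
width: 0.0003
```

```bash
python3 - <<'E'
from h import *
s=get_state();print(s['contact_force'])
plan(pw(0,.0105,.2066))
shot("side","p8",(200,0,400,200),4)
E
```

```text
[0.21764549 0.54230816 0.12054653]
tool shift [0.0024 0.0034 0.0063] rows>= 0.12036972637608455 | press pose [0.0024 0.0071 0.2129] toolx [-1.     0.     0.002] tooly [0.    1.    0.003]
```

View pics/p8.png

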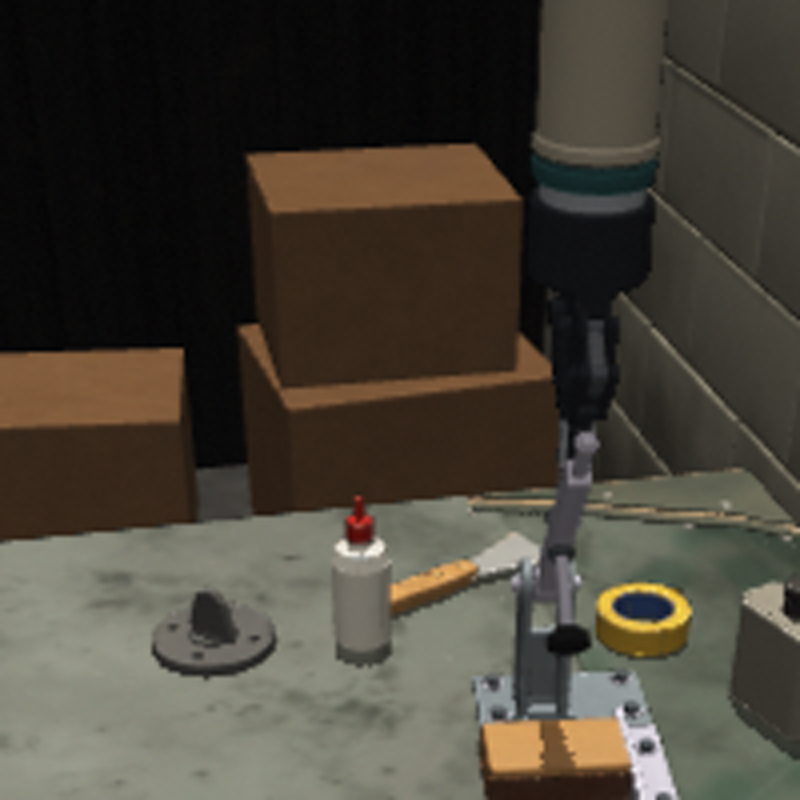

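Call:
drive_tool:
  motion: "0 0 0 0.001 -0.0074 0.0100 0;0 0 0 0.001 -0.0074 0.0100 0;0 0 0 0 -0.0078 0.0086 0;0 0 0 0 -0.0075 0.0088 0;0 0 0 0 -0.0065 0.0097 0;0 0 0 0 -0.006 0.0097 0;0 0 0 0 -0.005 0.0105 0;0 0 0 0 0 0 0"

```text
clock: 12.52
position: [0.6596, 0.0127, 0.1405]
ee_rot: [-0.001, 0.072, 0.997, 0.001]
contact_force: [0.3, -0.4, 0.3]
width: -0.0002
```

```bash
python3 - <<'E'
from h import *
s=get_state();print(s['contact_force'])
plan(pw(0,-.0461,.1344))
shot("side","p9",(200,50,400,250),4)
E
```

```text
[ 0.26732363 -0.38863299  0.34286477]
tool shift [ 0.0005 -0.0028  0.0061] rows>= 0.10722029472436892 | press pose [ 0.0005 -0.0434  0.1405] toolx [-1.    -0.     0.001] tooly [-0.     1.     0.003]
```

View pics/p9.png

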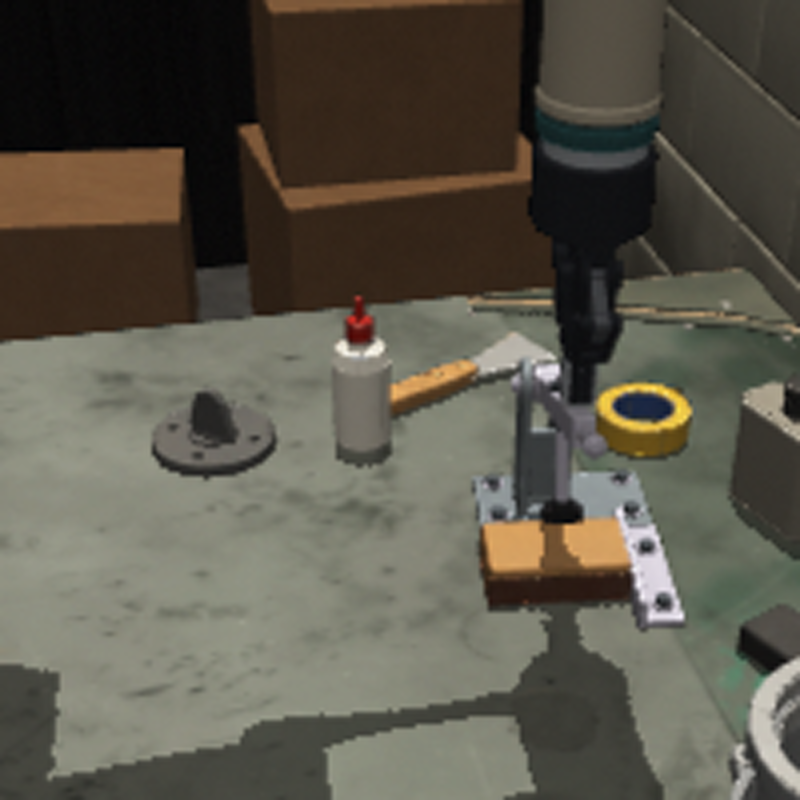

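Call:
drive_tool:
  motion: "0 0 0 0 -0.0045 0.010 0;0 0 0 0 -0.0045 0.010 0;0 0 0 0 -0.002 0.010 0;0 0 0 0 -0.001 0.008 0;0 0 0 0 -0.001 0.004 0"

```text
clock: 13.2
position: [0.6587, -0.0, 0.0969]
ee_rot: [0.001, 0.072, 0.997, 0.002]
contact_force: [0.5, -0.1, 0.8]
width: -0.0001
```

```bash
python3 - <<'E'
from h import *
s=get_state();print(s['contact_force'])
plan(pw(0,-.056,.089))
E
```

```text
[ 0.54182549 -0.07020608  0.81390333]
tool shift [0.0016 0.0001 0.0079] rows>= 0.12910592209715824 | press pose [ 0.0015 -0.0561  0.0969] toolx [-1.    -0.001 -0.001] tooly [-0.001  1.     0.003]
```

Call:
drive_tool:
  motion: "0 0 0 0 0 0.0035 0;0 0 0 0 0 0.003 0;0 0 0 0 0 0.002 0;0 0 0 0 0 0.002 0"

```text
clock: 13.7
position: [0.6588, -0.0006, 0.0888]
ee_rot: [0.001, 0.072, 0.997, 0.001]
contact_force: [-4.4, 0.3, 12.8]
width: -0.0001
```

```bash
python3 - <<'E'
from h import *
s=get_state();print(s['contact_force'])
shot("side","p10",(260,100,400,220),5)
shot("scene","p10s",(230,100,350,220),5)
E
```

```text
[-4.43850126  0.26120378 12.78607691]
```

View pics/p10.png

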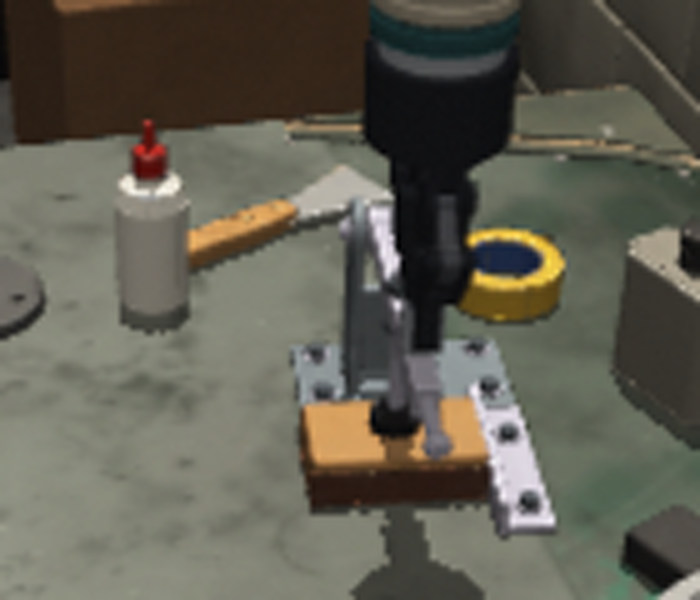

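View pics/p10s.png

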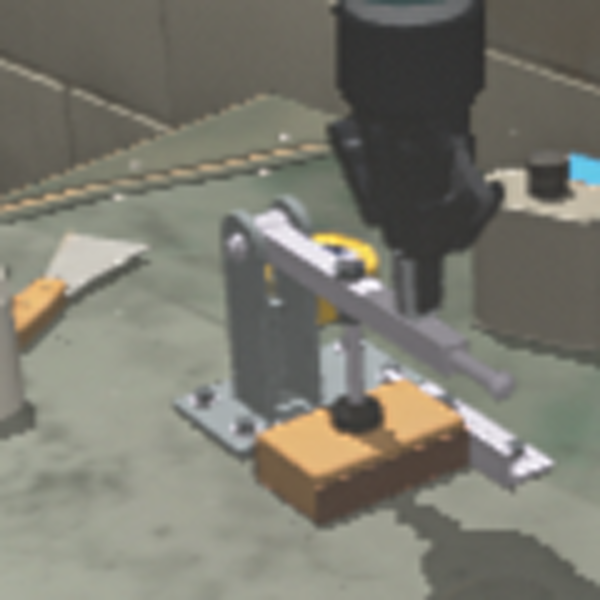

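Call:
drive_tool:
  motion: "0 0 0 0 0 -0.02 0;0 0 0 0 0 -0.06 0;0 0 0 0 0 -0.06 100;0 0 -5.3 0.03 -0.05 -0.01 100;0 0 0 0.03 -0.05 0 100;0 0 0 0.03 -0.05 0 100;0 0 0 0.03 -0.05 0 100;0 0 0 0.03 -0.05 0 100;0 0 0 0 0 0 100"

```text
clock: 14.92
position: [0.4901, -0.245, 0.2427]
ee_rot: [0.004, 0.022, 1.0, 0.0]
contact_force: [0.6, 0.5, -0.0]
width: 0.0855
```

```bash
python3 - <<'E'
from h import *
print(tool().round(3),get_state()['qpos'].round(2));plan([.4605,-.26,.20])
shot("wrist","w6");shot("side","p11",(260,100,400,220),5)
P,im=cloud("w6")
m=(P[...,2]>.07)&(P[...,2]<.105)&(P[...,0]>.42)&(P[...,0]<.5)&(P[...,1]>-.31)&(P[...,1]<-.21);Q=P[m];print(m.sum(),cv2.minAreaRect((Q[:,:2]*1000).astype(np.float32)),Q[:,2].max())
E
```

```text
[[-0.999  0.043  0.008  0.49 ]
 [ 0.043  0.999  0.001 -0.245]
 [-0.008  0.001 -1.     0.243]
 [ 0.     0.     0.     1.   ]] [-0.59  0.21  1.48  0.01  1.45 -2.12]
tool shift [ 0.0293 -0.0163  0.0425] rows>= 0.8654971439167177 | press pose [-0.1299 -0.3229  0.2427] toolx [-0.995 -0.101 -0.008] tooly [-0.101  0.995  0.001]
480 ((461.1783752441406, -258.08380126953125), (45.282310485839844, 10.12025260925293), 86.38245391845703) 0.09934921185367346
```

View pics/w6.png

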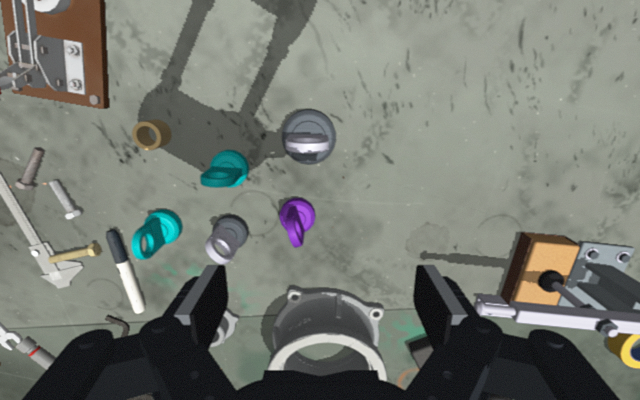

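View pics/p11.png

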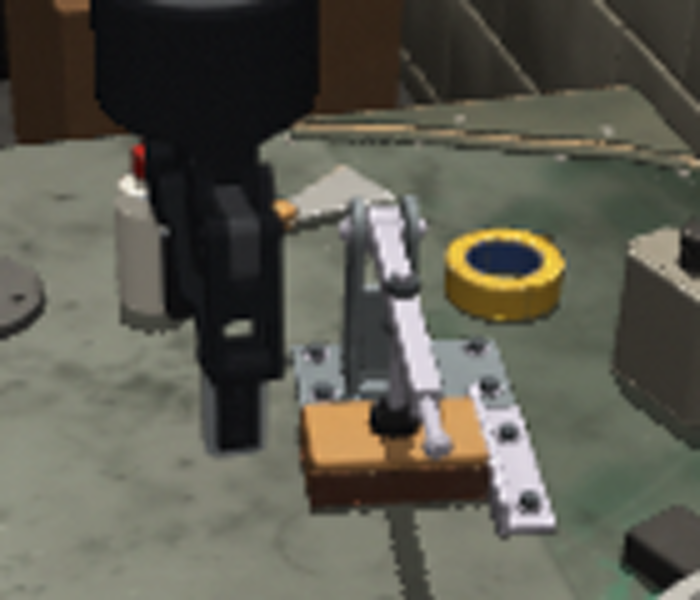

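Call:
drive_tool:
  motion: "0 0 1 0.0288 -0.0145 0.03 100;0 0 0 0 0 0.05 100;0 0 0 0 0 0.05 100;0 0 0 0 0 0 100"

```text
clock: 15.52
position: [0.4693, -0.2505, 0.1109]
ee_rot: [0.008, 0.025, 1.0, 0.002]
contact_force: [0.1, 0.4, 0.4]
width: 0.0854
```

```bash
python3 - <<'E'
from h import *
print(tool().round(3));plan([.461,-.2585,.001])
shot("wrist","w7")
P,im=cloud("w7")
m=(P[...,2]>.07)&(P[...,2]<.105)&(P[...,0]>.42)&(P[...,0]<.5)&(P[...,1]>-.31)&(P[...,1]<-.21);Q=P[m];print(m.sum(),cv2.minAreaRect((Q[:,:2]*1000).astype(np.float32)),Q[:,2].max())
E
```

```text
[[-0.999  0.049  0.016  0.469]
 [ 0.049  0.999  0.003 -0.25 ]
 [-0.016  0.004 -1.     0.111]
 [ 0.     0.     0.     1.   ]]
tool shift [ 0.0097 -0.0088  0.1097] rows>= 1.7676787813204524 | press pose [-0.1497 -0.3313  0.1109] toolx [-0.995 -0.095 -0.016] tooly [-0.095  0.995  0.004]
1226 ((461.1897888183594, -258.19268798828125), (45.19881057739258, 10.994333267211914), 87.3197250366211) 0.09854839727887188
```

View pics/w7.png

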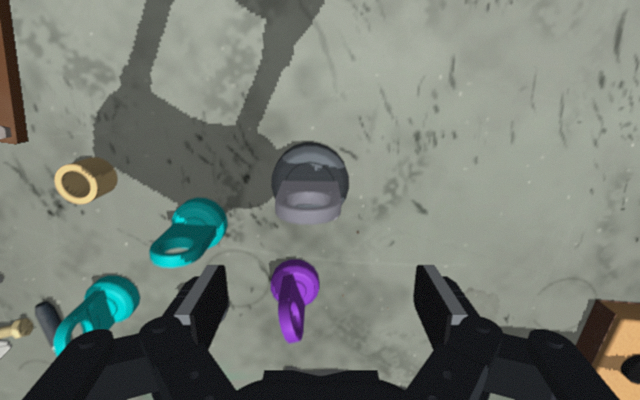

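Call:
drive_tool:
  motion: "0 0.9 0 0.0085 -0.0085 0.02 100;0 0 0 0 0 0.03 100;0 0 0 0 0 0.02 100;0 0 0 0 0 0 100"

```text
clock: 16.08
position: [0.4688, -0.2642, 0.0466]
ee_rot: [0.007, 0.023, 1.0, -0.004]
contact_force: [0.3, 0.1, -0.2]
width: 0.0852
```

```bash
python3 - <<'E'
from h import *
print(tool().round(3));plan([.461,-.2584,.001])
E
```

```text
[[-0.999  0.046  0.014  0.469]
 [ 0.046  0.999 -0.008 -0.264]
 [-0.015 -0.008 -1.     0.047]
 [ 0.     0.     0.     1.   ]]
tool shift [0.0087 0.0057 0.0454] rows>= 0.7453790386963243 | press pose [-0.1482 -0.3449  0.0466] toolx [-0.995 -0.099 -0.015] tooly [-0.099  0.995 -0.008]
```

Call:
drive_tool:
  motion: "0 0.8 0 0.0085 0.0055 0.0 100;0 0 0 0.002 0 0.015 100;0 0 0 0 0 0.015 100;0 0 0 0 0 0 100"

```text
clock: 16.58
position: [0.4597, -0.2596, 0.0173]
ee_rot: [0.002, 0.023, 1.0, -0.006]
contact_force: [-0.4, 0.0, -0.2]
width: 0.0854
```

```bash
python3 - <<'E'
from h import *
print(tool().round(3));plan([.461,-.2584,.001])
E
```

```text
[[-0.999  0.046  0.004  0.46 ]
 [ 0.046  0.999 -0.011 -0.26 ]
 [-0.004 -0.011 -1.     0.017]
 [ 0.     0.     0.     1.   ]]
tool shift [-0.0012  0.0015  0.0162] rows>= 0.26164748189664544 | press pose [-0.158  -0.3417  0.0173] toolx [-0.995 -0.099 -0.004] tooly [-0.099  0.995 -0.011]
```

Call:
drive_tool:
  motion: "-0.6 0 0 -0.001 0.001 0.016 100;0 0 0 0 0 0 100;0 0 0 0 0 0 45;0 0 0 0 0 0 40;0 0 0 0 0 0 40;0 0 0 0 0 0 40"
  newtons: 60

```text
clock: 17.32
position: [0.4613, -0.2589, 0.0003]
ee_rot: [0.002, 0.023, 1.0, -0.0]
contact_force: [-0.1, -0.3, -3.3]
width: 0.0449
```

```bash
python3 - <<'E'
from h import *
print(tool().round(3));print(get_state()['contact_force'])
shot("side","p12",(240,200,400,320),5)
shot("wrist","w8")
E
```

```text
[[-0.999  0.046  0.005  0.461]
 [ 0.046  0.999 -0.    -0.259]
 [-0.005  0.    -1.     0.   ]
 [ 0.     0.     0.     1.   ]]
[-0.06184391 -0.29406357 -3.31691136]
```

View pics/p12.png

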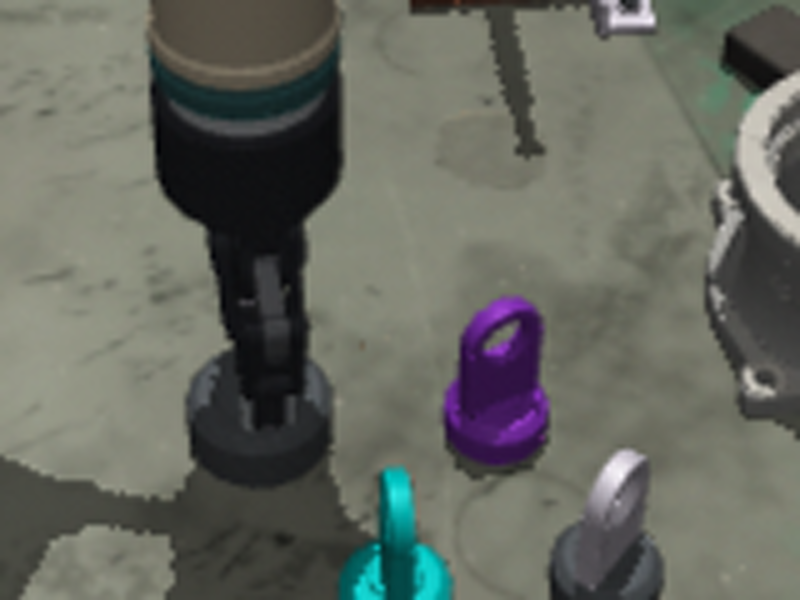

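View pics/w8.png

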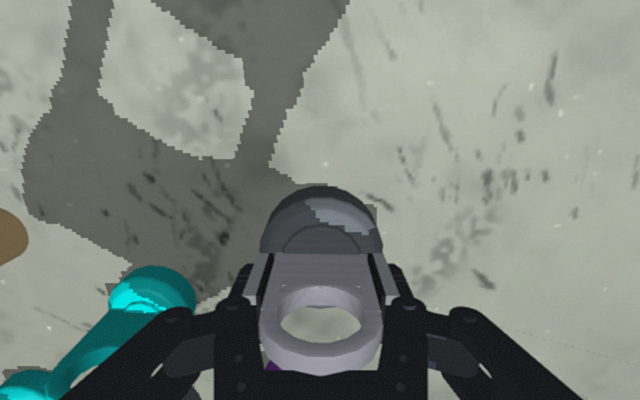

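Call:
drive_tool:
  motion: "0 0 0 0 0 -0.02 40;0 0 0 0 0 -0.04 40;0 0 0 0 0 -0.05 40;0 0 0 0 0 -0.05 40;0 0 10 0 0 0 40;0 0 10 0 0 0 40;0 0 10 0 0 0 40;0 0 10 0 0 0 40;0 0 10 0 0 0 40;0 0 0 0 0 0 40"

```text
clock: 18.68
position: [0.4499, -0.2528, 0.1513]
ee_rot: [-0.014, 0.455, 0.89, 0.003]
contact_force: [-0.8, -0.5, -8.1]
width: 0.045
```

```bash
python3 - <<'E'
from h import *
s=get_state();print(s['contact_force'],s['width'],s['qpos'].round(2))
plan(pw(0,-.2,.13))
shot("scene","p13");shot("side","p13d")
for n in ["p11","w6","p13","p13d"]:
    P,im=cloud(n);L=(P-SPOT)@np.c_[EX,EY,[0,0,1]]
    for nm,(a,b) in dict(head=(-.146,-.130),peg=(-.13,-.1),bar=(-.097,-.03)).items():
        m=(abs(L[...,0])<.02)&(L[...,1]>a)&(L[...,1]<b)&(L[...,2]>.09)&(L[...,2]<.14);Q=L[m]
        if m.sum()>3: print(n,nm,m.sum(),"med",np.median(Q,0).round(4),"x",Q[:,0].min().round(4),Q[:,0].max().round(4),"y",Q[:,1].min().round(4),Q[:,1].max().round(4),"z",np.percentile(Q[:,2],[2,98]).round(4))
E
```

```text
[-0.79451413 -0.46218277 -8.07580362] 0.045035050817120406 [-0.65  0.23  1.68  0.    1.26 -1.27]
tool shift [-0.0201  0.2161  0.019 ] rows>= 3.4863797331534117 | press pose [-0.1686 -0.3364  0.1513] toolx [-0.696  0.717  0.027] tooly [ 0.718  0.696 -0.008]
p11 head 25 med [-0.0016 -0.1348  0.1163] x -0.0071 0.0067 y -0.1366 -0.1306 z [0.1097 0.1224]
p11 peg 22 med [-0.0017 -0.1145  0.1174] x -0.0059 0.0038 y -0.1278 -0.1005 z [0.1139 0.1202]
p11 bar 120 med [-0.0028 -0.0705  0.1233] x -0.0084 0.0079 y -0.0966 -0.0316 z [0.1068 0.1258]
w6 head 110 med [-0.0043 -0.1341  0.1172] x -0.0091 0.0031 y -0.1373 -0.1301 z [0.1093 0.1212]
w6 peg 235 med [-0.0037 -0.1145  0.1168] x -0.0081 0.0035 y -0.1299 -0.1002 z [0.1117 0.1189]
w6 bar 1282 med [-0.0058 -0.0648  0.122 ] x -0.0094 0.008 y -0.0969 -0.0301 z [0.1054 0.1241]
p13 bar 120 med [-0.0084 -0.0569  0.1218] x -0.0118 0.0077 y -0.0862 -0.0305 z [0.107  0.1274]
p13d head 24 med [-0.0018 -0.1345  0.1159] x -0.0072 0.0065 y -0.1383 -0.1316 z [0.1098 0.1214]
p13d peg 24 med [-0.0025 -0.1136  0.1176] x -0.0061 0.0031 y -0.1288 -0.1013 z [0.1136 0.1206]
p13d bar 118 med [-0.0021 -0.0701  0.1232] x -0.0084 0.0079 y -0.0962 -0.0305 z [0.1074 0.1257]
```

View pics/p13.png

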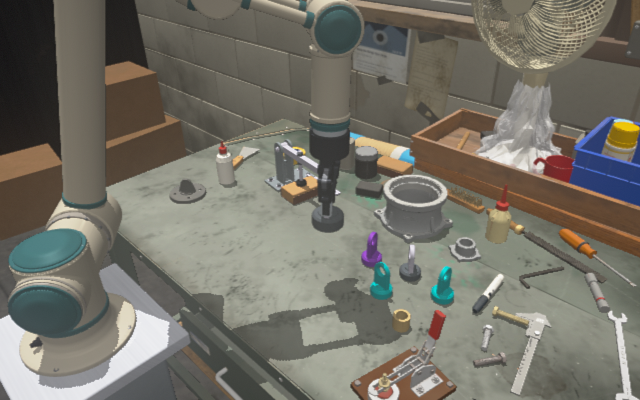

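Call:
drive_tool:
  motion: "0 0 9 0 0 0 40;0 0 9 0 0 0 40;0 0 9 0 0 0 40;0 0 9 0 0 0 40;0 -1.5 8 0 0 0 40;0 0 0 0.013 0.05 0 40;0 0 0 0.013 0.05 0 40;0 0 0 0 0 0 40"

```text
clock: 19.77
position: [0.553, -0.2416, 0.1449]
ee_rot: [-0.007, 0.758, 0.652, -0.013]
contact_force: [-0.1, -0.1, -6.9]
width: 0.0447
```

```bash
python3 - <<'E'
from h import *
s=get_state();print(s['contact_force'],s['width'],s['qpos'].round(2))
plan(pw(-.0015,-.2,.0393))
E
```

```text
[-0.10648658 -0.05248153 -6.8680082 ] 0.04467486477880363 [-0.51  0.36  1.5  -0.02  1.3  -0.36]
tool shift [0.112  0.0689 0.1024] rows>= 2.667070539857759 | press pose [-0.0682 -0.3104  0.1449] toolx [ 0.005  1.    -0.012] tooly [ 1.    -0.006 -0.028]
```

Call:
drive_tool:
  motion: "-1.6 0.7 0 0.037 0.023 0.01 40;0 0 0 0.037 0.023 0.02 40;0 0 0 0.037 0.023 0.03 40;0 0 0 0 0 0.035 40;0 0 0 0 0 0 40"

```text
clock: 20.4
position: [0.6367, -0.1402, 0.0438]
ee_rot: [-0.002, 0.755, 0.655, -0.002]
contact_force: [-0.3, 0.6, -8.3]
width: 0.0447
```

```bash
python3 - <<'E'
from h import *
s=get_state();print(s['contact_force'],s['width'],s['qpos'].round(2))
plan(pw(-.0015,-.18,.0393))
shot("side","p14",(280,110,400,230),5);shot("scene","p14s",(240,120,360,240),5)
E
```

```text
[-0.27810784  0.64225143 -8.25847135] 0.04471389153804487 [-0.32  0.5   1.54 -0.    1.11 -0.18]
tool shift [ 0.0179 -0.0014  0.0045] rows>= 0.29695118921728997 | press pose [-0.     -0.1979  0.0438] toolx [-0.003  1.    -0.   ] tooly [ 1.     0.003 -0.006]
```

View pics/p14.png

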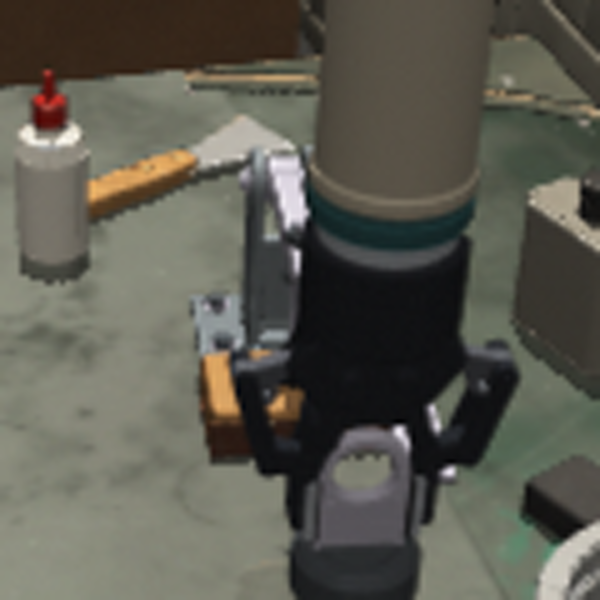

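View pics/p14s.png

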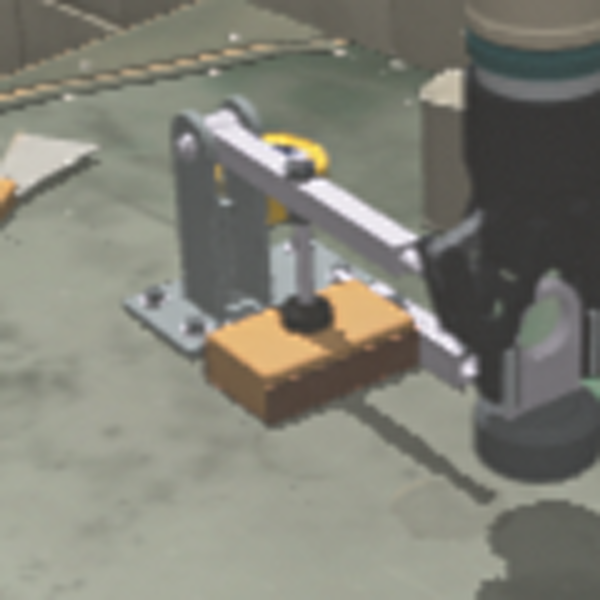

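```bash
python3 - <<'E'
from h import *
for n in ["p14","p14s"]:
    P,im=cloud(n);L=(P-SPOT)@np.c_[EX,EY,[0,0,1]]
    m=(abs(L[...,0])<.03)&(L[...,1]>-.21)&(L[...,1]<-.185)&(L[...,2]>.085)&(L[...,2]<.16)&(im.min(-1)>75);Q=L[m]
    print(n,m.sum(),"x",np.percentile(Q[:,0],[1,50,99]).round(4),"y",np.median(Q[:,1]).round(4),"z",Q[:,2].max().round(4))
    t=Q[Q[:,2]>.13];print(t.mean(0).round(4))
p=tri(("p14",280+(364+.5)/5-.5,110+(477.5)/5-.5),("p14s",240+(545.5)/5-.5,120+(322.5)/5-.5));print(topress(p[0]).round(4),p[1])
E
```

```text
p14 252 x [-0.0273  0.0024  0.0276] y -0.2024 z 0.1433
[ 0.0025 -0.2014  0.1375]
p14s 253 x [-0.0275  0.007   0.0293] y -0.2026 z 0.151
[ 0.0069 -0.2009  0.1396]
[-0.0019 -0.2081  0.1257] [np.float64(0.003068538169352707), np.float64(0.0030685381693527306)]
```

Call:
drive_tool:
  motion: "0 0 0 0.008 -0.0025 0.004 40;0 0 0 0.01 0 0 40;0 0 0 0.01 0 0 40;0 0 0 0 0 0 40"

```text
clock: 21.0
position: [0.6446, -0.1136, 0.049]
ee_rot: [0.005, 0.756, 0.654, 0.003]
contact_force: [-0.2, -1.4, -6.5]
width: 0.0446
```

```bash
python3 - <<'E'
from h import *
s=get_state();print(s['contact_force'],s['width'])
plan(pw(-.0025,-.116,.0395))
shot("side","p15",(310,160,400,230),8);shot("scene","p15s",(260,140,360,220),7)
E
```

```text
[-0.19330987 -1.44336657 -6.48783736] 0.04459317092171011
tool shift [ 0.0545 -0.0065  0.0093] rows>= 0.8905433314352845 | press pose [ 0.0039 -0.1705  0.049 ] toolx [-0.     1.    -0.002] tooly [1.    0.    0.013]
```

View pics/p15.png

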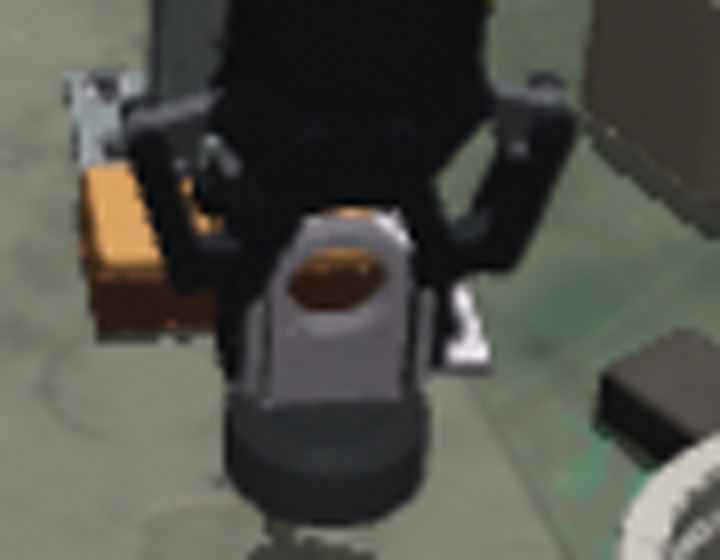

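View pics/p15s.png

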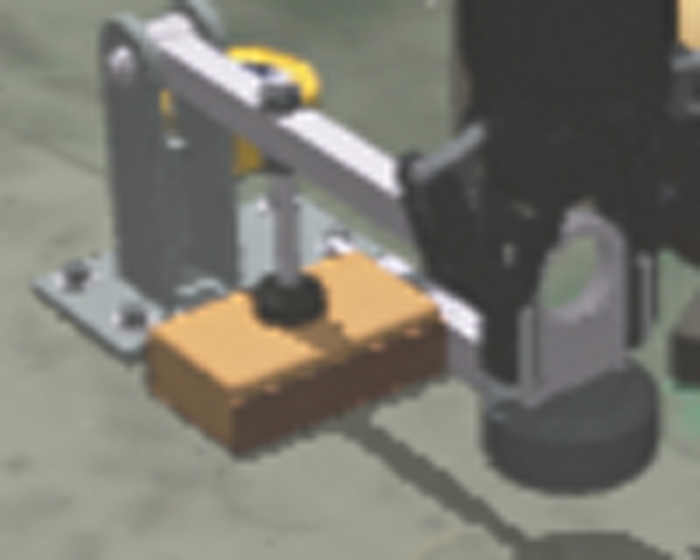

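Call:
drive_tool:
  motion: "0.7 0 0 0 -0.0065 0.0093 40;0 0 0 0 0 0 40"

```text
clock: 21.35
position: [0.6374, -0.1139, 0.0385]
ee_rot: [0.001, 0.757, 0.654, -0.002]
contact_force: [-0.8, 0.7, -7.5]
width: 0.0447
```

```bash
python3 - <<'E'
from h import *
s=get_state();print(s['contact_force'],s['width'])
plan(pw(-.0025,-.116,.0395))
E
```

```text
[-0.84075958  0.6631116  -7.51377516] 0.044729005978233295
tool shift [ 0.0559  0.0006 -0.0011] rows>= 0.894543403392084 | press pose [-0.0031 -0.1719  0.0385] toolx [ 0.     1.    -0.003] tooly [ 1.    -0.    -0.001]
```

Call:
drive_tool:
  motion: "0 0 0 0.018 0 -0.001 40;0 0 0 0 0 0 40"

```text
clock: 21.6
position: [0.6402, -0.0952, 0.0391]
ee_rot: [0.0, 0.757, 0.654, -0.001]
contact_force: [-0.4, -0.1, -8.4]
width: 0.0448
```

```bash
python3 - <<'E'
from h import *
s=get_state();print(s['contact_force'],s['width'])
plan(pw(-.0025,-.116,.0395))
shot("side","p16",(310,160,400,230),8);shot("scene","p16s",(260,140,360,220),7)
E
```

```text
[-0.39627058 -0.06871107 -8.3578606 ] 0.044827643942971854
tool shift [ 0.0369  0.0005 -0.0005] rows>= 0.5903782148019489 | press pose [-0.003  -0.1529  0.0391] toolx [ 0.001  1.    -0.002] tooly [ 1.    -0.001 -0.001]
```

View pics/p16.png

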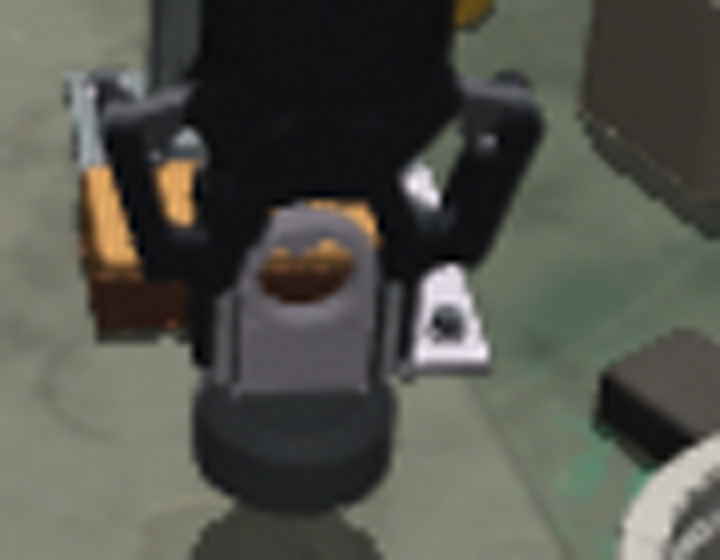

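View pics/p16s.png

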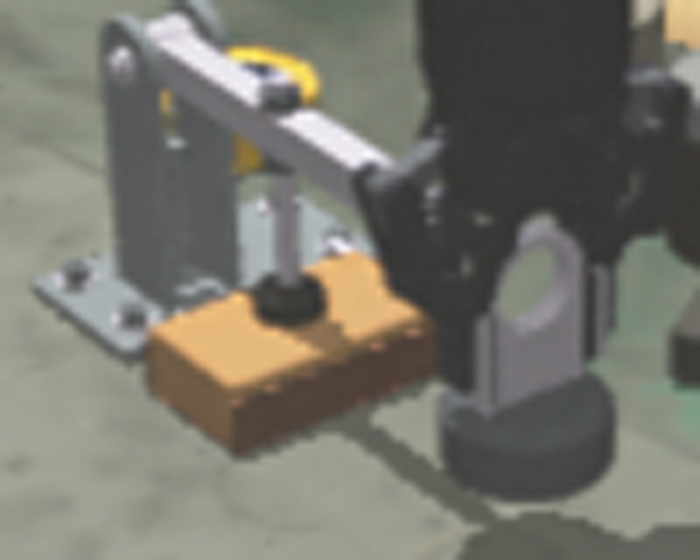

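```bash
python3 - <<'E'
from h import *
def aty(tag,u,v,y):
    o,r=ray(tag,u,v);t=(y-(o-SPOT)@EY)/(r@EY);return topress(o+r*t).round(4)
print("hole",aty("p16",310+307.5/8-.5,160+268.5/8-.5,-.158))
print("peg head p11",aty("p11",260+437.5/5-.5,100+440.5/5-.5,-.138))
P,im=cloud("p16");L=(P-SPOT)@np.c_[EX,EY,[0,0,1]]
m=(abs(L[...,0])<.04)&(L[...,1]>-.165)&(L[...,1]<-.15)&(L[...,2]>.07)&(L[...,2]<.16)&(im.min(-1)>75);Q=L[m];print(m.sum(),Q[:,2].max())
for a in np.arange(.08,.14,.01):
    k=Q[(Q[:,2]>a)&(Q[:,2]<a+.01)];print(round(a,2),len(k),k[:,0].min().round(4),k[:,0].max().round(4),np.median(k[:,1]).round(4))
E
```

```text
hole [-0.0036 -0.158   0.1202]
peg head p11 [-0.0028 -0.138   0.1225]
281 0.14847032836326857
0.08 55 -0.0304 0.032 -0.1571
0.09 63 -0.0307 0.034 -0.1571
0.1 43 -0.0288 0.0334 -0.1575
0.11 16 -0.0291 0.0371 -0.1577
0.12 19 -0.0212 0.017 -0.157
0.13 41 -0.0169 0.0145 -0.1563
0.14 1 -0.0085 -0.0085 -0.1625
```

Call:
drive_tool:
  motion: "0 0 0 0.018 0 0 40;0 0 0 0 0 0 40"

```text
clock: 21.95
position: [0.6435, -0.0779, 0.0394]
ee_rot: [0.001, 0.757, 0.653, -0.001]
contact_force: [0.0, -0.6, -7.2]
width: 0.0446
```

```bash
python3 - <<'E'
from h import *
s=get_state();print(s['contact_force'],s['width'])
plan(pw(-.0025,-.116,.0395))
shot("side","p17",(310,160,400,230),8);shot("scene","p17s",(260,140,360,220),7)
E
```

```text
[ 0.03054217 -0.57383656 -7.17780216] 0.04457082308361692
tool shift [ 0.0193 -0.0002 -0.0002] rows>= 0.3089689644575685 | press pose [-0.0023 -0.1353  0.0394] toolx [ 0.002  1.    -0.004] tooly [ 1.    -0.002  0.   ]
```

View pics/p17.png

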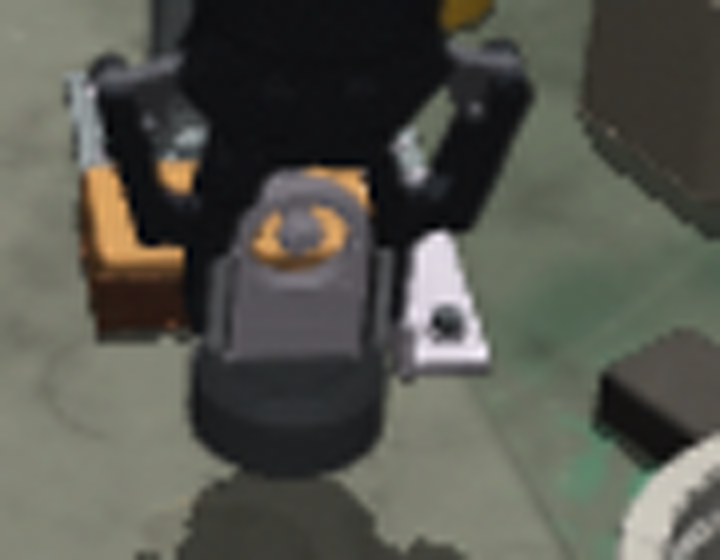

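View pics/p17s.png

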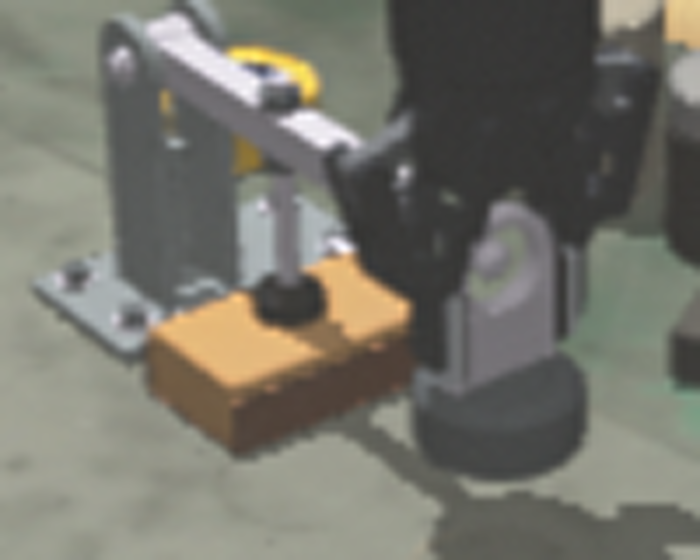

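The side view shows the peg's head inside the hole, crop ≈(298,232), well centred. I'll go on inward.

Call:
drive_tool:
  motion: "0 0 0 0.010 0 0 40;0 0 0 0.009 0 0 40;0 0 0 0 0 0 40"

```text
clock: 22.42
position: [0.6466, -0.0595, 0.0394]
ee_rot: [0.002, 0.757, 0.653, -0.002]
contact_force: [-0.1, 0.0, -7.4]
width: 0.0448
```

```bash
python3 - <<'E'
from h import *
s=get_state();print(s['contact_force'],s['width'])
plan(pw(-.0025,-.116,.0285))
shot("side","p18",(310,160,400,230),8);shot("scene","p18s",(260,140,360,220),7)
E
```

```text
[-0.10058865  0.02802522 -7.35173894] 0.04475870690903786
tool shift [ 0.0008 -0.0006  0.0109] rows>= 0.17477028716085868 | press pose [-0.0019 -0.1167  0.0394] toolx [ 0.003  1.    -0.005] tooly [ 1.    -0.003  0.001]
```

View pics/p18.png

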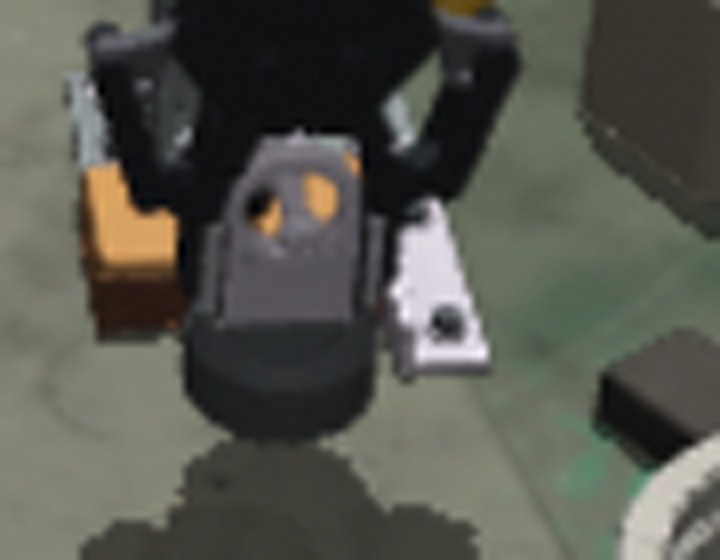

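View pics/p18s.png

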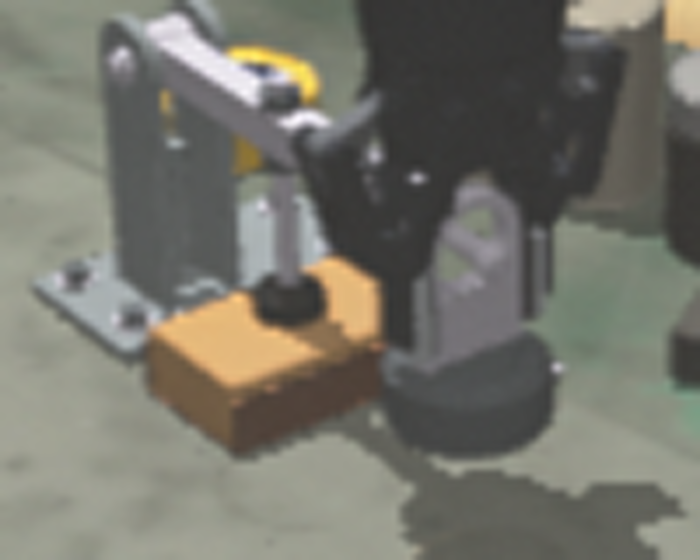

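Call:
drive_tool:
  motion: "0 0 0 0 -0.0005 0.004 40;0 0 0 0 0 0.003 40;0 0 0 0 0 0.002 40;0 0 0 0 0 0 40"

```text
clock: 23.02
position: [0.6456, -0.0611, 0.0294]
ee_rot: [0.002, 0.758, 0.653, -0.002]
contact_force: [0.7, -0.7, -7.2]
width: 0.0444
```

Call:
drive_tool:
  motion: "0 0 0 0 0 0.001 40;0 0 0 0 0 0.001 40;0 0 0 0 0 0 40"

```text
clock: 23.4
position: [0.6458, -0.0613, 0.0277]
ee_rot: [0.002, 0.758, 0.653, -0.002]
contact_force: [-0.9, -0.2, -6.9]
width: 0.0446
```

Call:
drive_tool:
  motion: "0 0 0 0 0 0.0008 40;0 0 0 0 0 0 40"

```text
clock: 23.65
position: [0.646, -0.0614, 0.0277]
ee_rot: [0.003, 0.758, 0.653, -0.002]
contact_force: [-0.6, -0.4, -6.8]
width: 0.0446
```

Call:
drive_tool:
  motion: "0 0 0 0 0 0.0015 40;0 0 0 0 0 0 40"

```text
clock: 23.9
position: [0.6461, -0.0614, 0.0276]
ee_rot: [0.003, 0.758, 0.653, -0.002]
contact_force: [-1.2, -0.2, -5.4]
width: 0.0446
```

Call:
drive_tool:
  motion: "0 0 0 0 0 0.0015 40;0 0 0 0 0 0 40"

```text
clock: 24.15
position: [0.6463, -0.0614, 0.0275]
ee_rot: [0.003, 0.758, 0.653, -0.001]
contact_force: [-2.3, 0.7, -2.3]
width: 0.045
```

Call:
drive_tool:
  motion: "0 0 0 0 0 0.0015 40;0 0 0 0 0 0 40"

```text
clock: 24.4
position: [0.6463, -0.0614, 0.0275]
ee_rot: [0.004, 0.758, 0.653, -0.001]
contact_force: [-2.6, 0.4, -1.2]
width: 0.0449
```

```bash
python3 - <<'E'
from h import *
s=get_state();print(s['contact_force'],s['width'])
plan(pw(-.0025,-.116,.0285))
shot("side","p19",(310,160,400,230),8);shot("scene","p19s",(260,140,360,220),7)
E
```

```text
[-2.60304992  0.39343229 -1.19057952] 0.04489542940693521
tool shift [ 0.0026 -0.0006 -0.001 ] rows>= 0.0466870205123701 | press pose [-0.0019 -0.1187  0.0275] toolx [ 0.004  1.    -0.007] tooly [ 1.    -0.004  0.004]
```

View pics/p19.png

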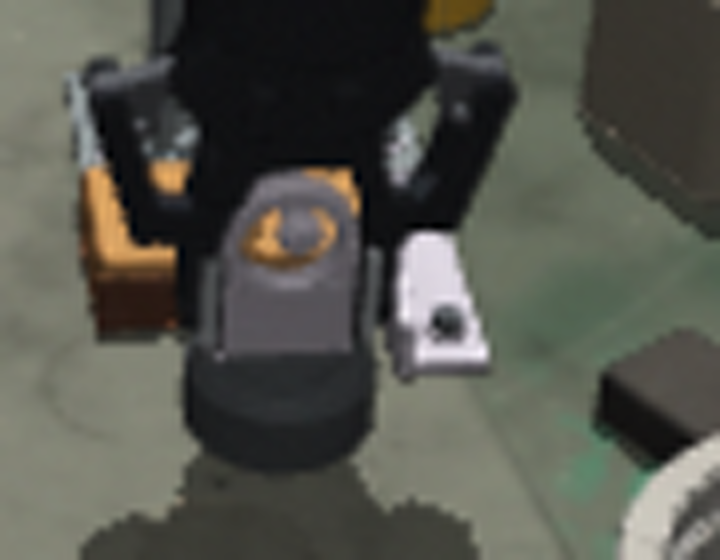

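View pics/p19s.png

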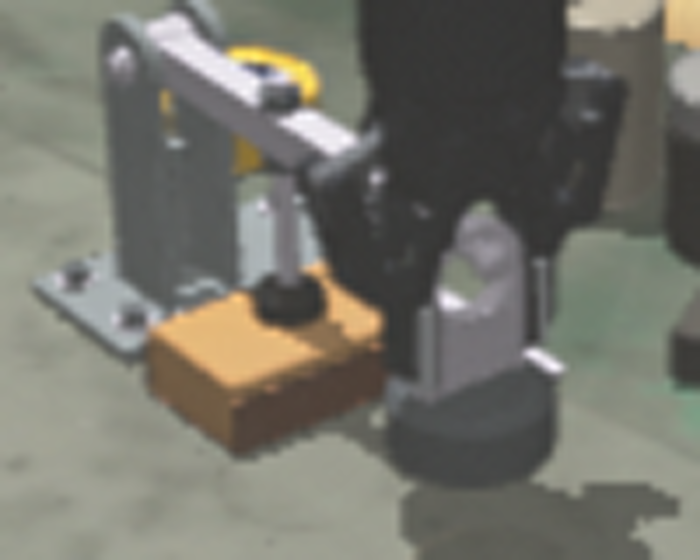

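Call:
drive_tool:
  motion: "0 0 0 0.002 0.003 -0.001 40;0 0 0 0 0 0 40"

```text
clock: 24.75
position: [0.6502, -0.0601, 0.0275]
ee_rot: [0.004, 0.758, 0.653, -0.001]
contact_force: [0.0, 1.2, 1.0]
width: 0.0448
```

Call:
drive_tool:
  motion: "0 0 0 0 0 0.002 40;0 0 0 0 0 0 40"

```text
clock: 25.0
position: [0.6503, -0.0601, 0.0275]
ee_rot: [0.004, 0.758, 0.653, -0.001]
contact_force: [-2.3, -1.4, -2.7]
width: 0.0445
```

Call:
drive_tool:
  motion: "0 0 0 0 0 0.001 56;0 0 0 0 0 0 60;0 0 0 0 0 0 70;0 0 0 0 0 0 90;0 0 0 0 0 0 90"

```text
clock: 25.62
position: [0.6538, -0.0605, 0.0269]
ee_rot: [0.006, 0.758, 0.653, 0.001]
contact_force: [0.6, -0.6, -0.3]
width: 0.0767
```

```bash
python3 - <<'E'
from h import *
s=get_state();print(s['contact_force'],s['width'])
plan(pw(-.0025,-.116,.0285))
shot("side","p20",(310,160,400,230),8);shot("scene","p20s",(260,140,360,220),7)
E
```

```text
[ 0.56743654 -0.58264307 -0.25323823] 0.07672921972725265
tool shift [ 0.0006 -0.0079 -0.0017] rows>= 0.1290040034087242 | press pose [ 0.0054 -0.1166  0.0269] toolx [ 0.004  1.    -0.007] tooly [ 1.    -0.004  0.011]
```

View pics/p20.png

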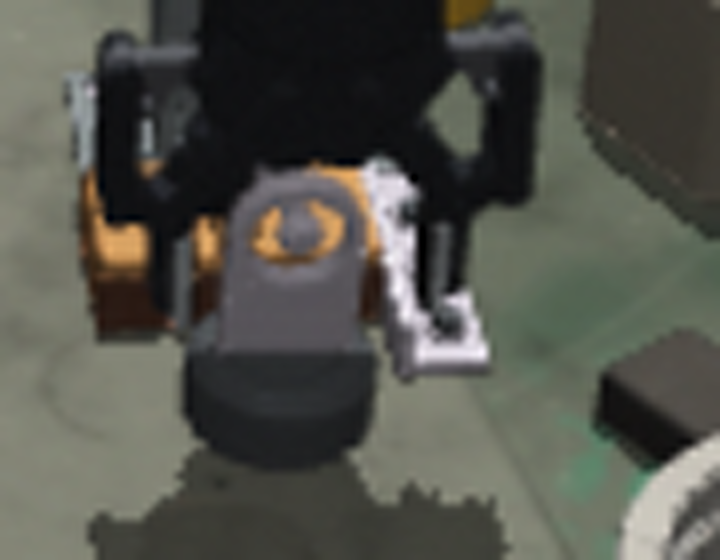

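View pics/p20s.png

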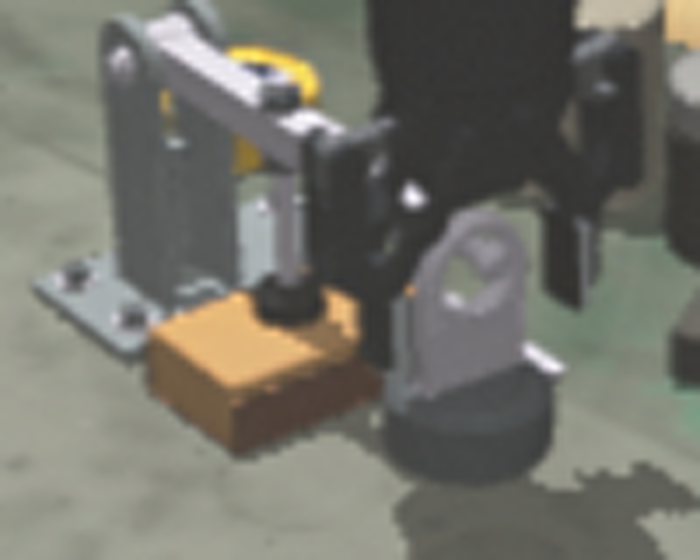

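Call:
drive_tool:
  motion: "0.6 0 0 0 -0.006 0 100;0 0 0 0 0 0 100;0 0 0 0 0 -0.02 100;0 0 0 0 0 -0.03 100;0 0 0 0 0 -0.05 100;0 0 0 0 0 -0.06 100;0 0 0 -0.05 0 -0.03 100;0 0 0 -0.06 0 0 100;0 0 0 -0.06 0 0 100;0 0 0 -0.06 0 0 100;0 0 0 0 0 0 100"

```text
clock: 27.1
position: [0.6135, -0.2915, 0.2248]
ee_rot: [0.004, 0.756, 0.654, -0.003]
contact_force: [-0.2, 0.0, -0.4]
width: 0.0855
```

```bash
python3 - <<'E'
from h import *
s=get_state();print(s['contact_force'],s['width'],s['position'])
shot("side","p21",(240,80,400,230),5);shot("scene","p21s",(200,100,360,230),5);crop("p21s","p21f")
for n in ["p21","p21s"]:
    P,im=cloud(n);hsv=cv2.cvtColor(im,cv2.COLOR_RGB2HSV);L=(P-SPOT)@np.c_[EX,EY,[0,0,1]]
    m=(L[...,2]>.027)&(L[...,2]<.037)&(hsv[...,1]>70)&(abs(L[...,1])<.06)&(abs(L[...,0])<.08)
    Q=L[m];print("block",m.sum(),cv2.minAreaRect((Q[:,:2]*1000).astype(np.float32)))
    m=(abs(L[...,0])<.045)&(L[...,1]>-.16)&(L[...,1]<-.07)&(L[...,2]>.004)&(L[...,2]<.15);Q=L[m]
    print("w",m.sum(),Q.min(0).round(4),Q.max(0).round(4))
    m=(abs(L[...,0])<.02)&(L[...,1]>-.097)&(L[...,1]<-.03)&(L[...,2]>.09)&(L[...,2]<.14);Q=L[m];print("bar top z",np.percentile(Q[:,2],[50,95]))
E
```

```text
[-0.20437538  0.00560703 -0.39623535] 0.08551763219049963 [ 0.6134581  -0.29150911  0.22480819]
block 235 ((-0.4317436218261719, -0.8869247436523438), (102.78298950195312, 63.11093521118164), 0.6498650312423706)
w 605 [-0.0335 -0.1518  0.027 ] [ 0.0303 -0.0707  0.1238]
bar top z [0.11714866 0.12394637]
block 384 ((-2.1843643188476562, -0.35797882080078125), (106.25894165039062, 67.34215545654297), 0.2996053695678711)
w 762 [-0.0411 -0.1599  0.004 ] [ 0.0367 -0.0704  0.1279]
bar top z [0.12247946 0.12693031]
```

View pics/p21.png

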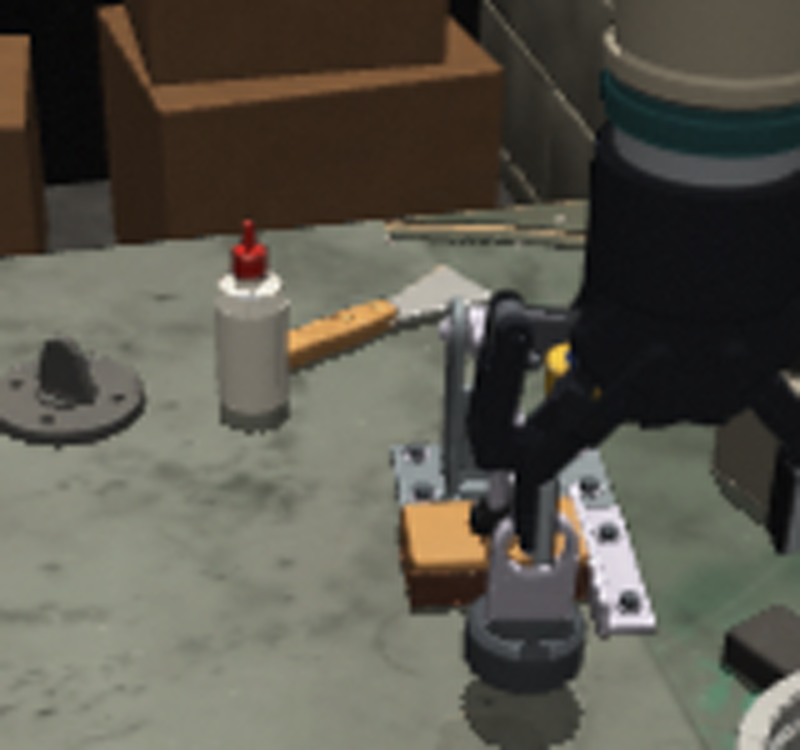

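View pics/p21s.png

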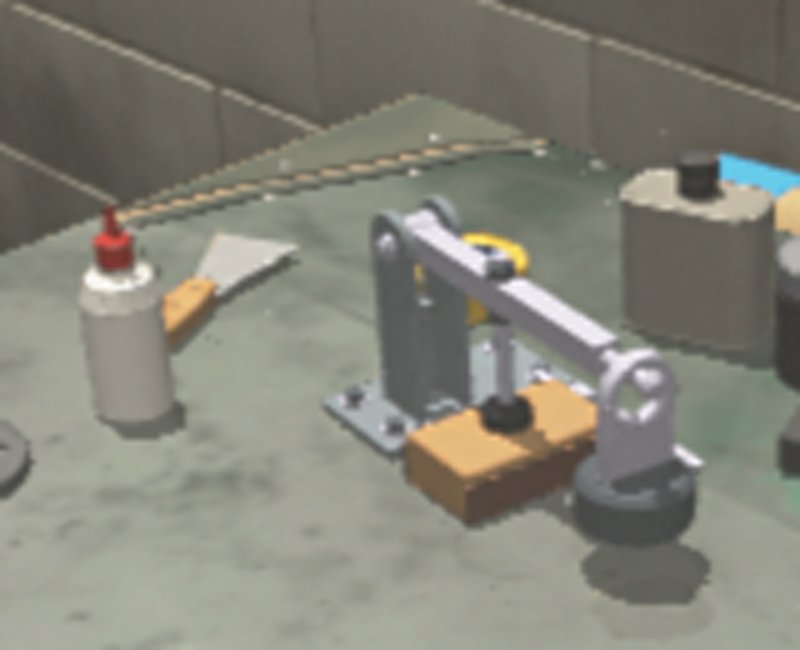

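View pics/p21f.png

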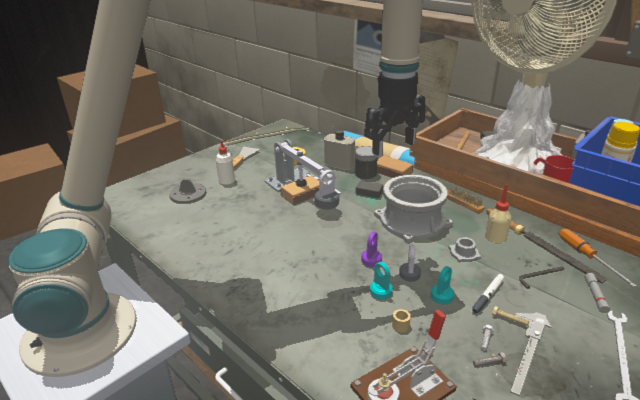

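Call:
drive_tool:
  motion: "0 0 0 0 0 0 100;0 0 0 0 0 0 100;0 0 0 0 0 0 100;0 0 0 0 0 0 100;0 0 0 0 0 0 100;0 0 0 0 0 0 100;0 0 0 0 0 0 100;0 0 0 0 0 0 100;0 0 0 0 0 0 100;0 0 0 0 0 0 100;0 0 0 0 0 0 100;0 0 0 0 0 0 100"

```text
clock: 28.7
position: [0.6154, -0.2818, 0.2254]
ee_rot: [0.002, 0.753, 0.658, -0.001]
contact_force: [-0.8, -1.1, -0.6]
width: 0.0856
```

```bash
python3 - <<'E'
from h import *
shot("scene","e1");shot("scene","e2",(200,100,360,230),5)
a=np.load("p21s.npz")['im'].astype(int);b=np.load("e1.npz")['im'].astype(int);c=np.load("e2.npz")['im'].astype(int)
box=np.s_[150:230,300:350]
print(abs(a-b)[box].max(-1).mean(),abs(b-c)[box].max(-1).mean(),abs(b-c)[box].max(),(abs(a-b)[box].max(-1)>40).sum())
print(get_state()['clock'])
E
```

```text
0.8925 0.89025 3 0
28.8
```

View pics/e2.png

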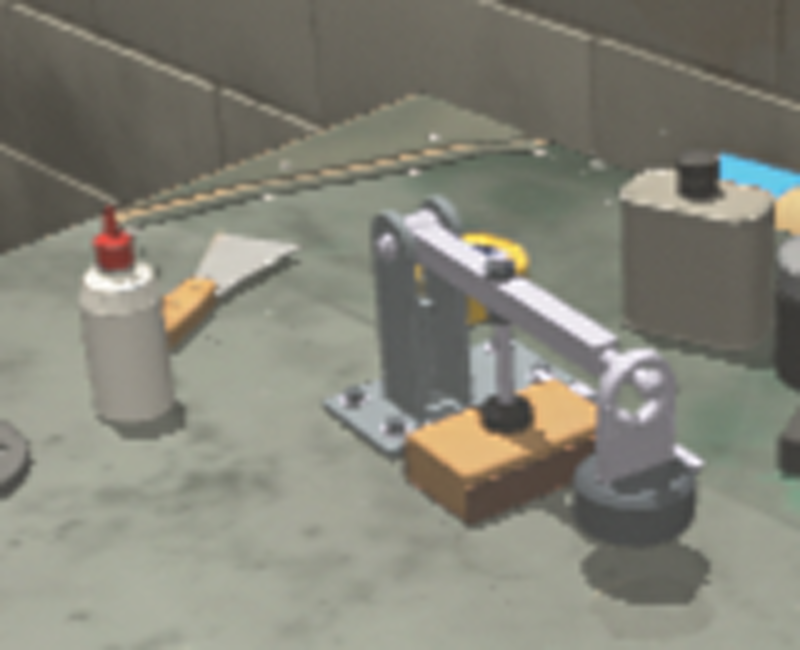

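The picture shows the weight hanging still on the peg, the foot on the block and the bottle upright. Nothing changed between frames 1.5 s apart.

```bash
python3 -c "
from rig import sign_off
print(sign_off())"
```

```text
the job is handed in; nothing more can be done
None
```

I carried out all the steps in the order asked and handed the job in at about 28.8 s. The larger weight hangs on the peg with the press foot on the block.

**What I did:** I pushed the block along the bench with the part-open fingertips until it met the stop at about 6 N. Then I swung the arm down until the foot pressed the block with about 13 N at the tool. Finally I gripped the larger weight across its lug, threaded its eye over the peg, lowered it, let go and backed away.

**Last checks:**
- **Block:** centred within about 2 mm along the push direction and 1 mm across it, and square within about 1°. The two cameras disagree by about 2 mm along the push direction.
- **Weight:** hangs clear of the bench with the peg through its eye. Pictures taken 1.5 s apart show no movement.
- **Rest of the scene:** the glue bottle is upright, the smaller weight still stands in its place, and the robot touches nothing.

**What disagreed:**
- **Finger ends:** they are really about 35 mm (shut) to 48 mm (open) short of the reported TCP, which the text puts at their very end. Because of this my first push passed above the block without touching it. I measured the offset with the cameras and corrected for it from then on.
- **Position drift:** individual moves drifted by several millimetres, which I corrected step by step.

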